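# Storm-proof the seedling pots

## Task

Wind is coming: first stand every small terracotta pot upright in the trough of the green-posted rack, then lay the aluminium bar over them in the slots of both posts, about centred so that both ends stick out, and set the brass saddle clip astride it near its middle. The clip is in the box with the yellow lid: leave the other two lids alone, shut the yellow one again afterwards, and leave everything else where it stands.

Things in the scene. Friction and masses are not known exactly. Their poses are not given: they have to be found in the camera images.
- rack: fixed wind rack: dark steel trough with a green forked post at each end. Origin: centre of its underside, on the tray; y runs along the trough through both posts, z up. Trough: floor 4 mm thick, inside 66 mm wide (x), 234 mm long (y), between the posts; side lips 5 mm thick, tops 12 mm above the tray. Up to three pots fit in a row, 72 mm apart
- rack_bar_seat (a point): where the bar's centre lies when it rests in both slots: 79 mm above the rack's origin, midway between the posts. Posts centred 125 mm from it along +y and -y, 16 mm thick (y), 46 mm wide (x); each has an upright slot, open at the top, 26 mm wide (x), its bottom 70 mm and its prong tops 88 mm above the tray
- bar_center (a point): centre of the retaining bar, a straight square aluminium bar, 18 x 18 mm, 310 mm long along its y axis, 0.2 kg; starts lying on the tray beyond the boxes
- pot1_center (a point): centre, half-way up, of a small open terracotta pot, 55 mm tall, 50 mm across at the rim and 42 mm at the foot, wall 4 mm, about 80 g; z is its upward axis. It starts upright on the tray. Not every pot is there each time
- pot2_center (a point): centre, half-way up, of a small open terracotta pot, 55 mm tall, 50 mm across at the rim and 42 mm at the foot, wall 4 mm, about 80 g; z is its upward axis. It starts upright on the tray. Not every pot is there each time
- pot3_center (a point): centre, half-way up, of a small open terracotta pot, 55 mm tall, 50 mm across at the rim and 42 mm at the foot, wall 4 mm, about 80 g; z is its upward axis. It starts upright on the tray. Not every pot is there each time
- lid_yellow (a joint): hinge of the yellow lid: 0 shut, grows as it opens to 1.9 rad at most. The hinge is stiff (0.14 Nm) and stays where it is left
- lid_yellow_handle (a point): middle of the yellow lid's handle, a round steel bar 11 mm thick along this point's y, 38 mm free between its feet, 35 mm off the lid's upper face; turns with the lid. Shut, it is 105.5 mm above the tray, 50 mm from the box's middle to the robot's side (box -x). The lid is hinged on the box's far edge: its front edge lifts up and away from the robot
- lid_yellow_hinge (a point): point on the hinge axis of the yellow lid (axis along y), at the far upper rim of its box, 62.5 mm above the tray. Shut, the handle is 115 mm nearer to the robot (-x) and 43 mm higher; lid 130 x 100 x 8 mm
- lid_red (a joint): hinge of the red lid: 0 shut, grows as it opens to 1.9 rad at most. The hinge is stiff (0.14 Nm) and stays where it is left
- lid_red_handle (a point): middle of the red lid's handle, a round steel bar 11 mm thick along this point's y, 38 mm free between its feet, 35 mm off the lid's upper face; turns with the lid. Shut, it is 105.5 mm above the tray, 50 mm from the box's middle to the robot's side (box -x). The lid is hinged on the box's far edge: its front edge lifts up and away from the robot
- lid_red_hinge (a point): point on the hinge axis of the red lid (axis along y), at the far upper rim of its box, 62.5 mm above the tray. Shut, the handle is 115 mm nearer to the robot (-x) and 43 mm higher; lid 130 x 100 x 8 mm
- lid_blue (a joint): hinge of the blue lid: 0 shut, grows as it opens to 1.9 rad at most. The hinge is stiff (0.14 Nm) and stays where it is left
- lid_blue_handle (a point): middle of the blue lid's handle, a round steel bar 11 mm thick along this point's y, 38 mm free between its feet, 35 mm off the lid's upper face; turns with the lid. Shut, it is 105.5 mm above the tray, 50 mm from the box's middle to the robot's side (box -x). The lid is hinged on the box's far edge: its front edge lifts up and away from the robot
- lid_blue_hinge (a point): point on the hinge axis of the blue lid (axis along y), at the far upper rim of its box, 62.5 mm above the tray. Shut, the handle is 115 mm nearer to the robot (-x) and 43 mm higher; lid 130 x 100 x 8 mm
- box_yellow: grey box with the yellow lid, one of three equal boxes side by side in any order on a 6 mm plywood board. Origin: centre of its underside, 6 mm above the tray; 130 (x) x 100 (y) x 56 mm tall, walls and floor 5 mm, fixed; front faces -x. Holds the clip
- clip_knob (a point): centre of the square knob (16 x 16, 24 mm tall) of the brass saddle clip, about 0.16 kg, standing in the yellow-lidded box. Below it an inverted U: plate 36 (x) x 40 (y) mm, its top 12 and underside 20 mm below this point, and two legs 14 mm long; the groove between them is 24 mm wide and runs along y. Astride the bar, this point is 108 mm above the tray
- sprayer: blue plastic pump sprayer with a press button, 80 mm across, 215 mm tall. Bystander. Origin: centre of its underside
- snips: pruning snips with red handles, lying, 165 mm long. Bystander. Origin: centre of its underside (at the pivot)
- olive_pot: empty glazed olive-green pot, 130 mm across, 110 mm tall. Bystander. Origin: centre of its underside
- plant_tag: wooden plant tag, 85 x 18 x 4 mm, lying flat. Bystander. Origin: centre of its underside
- saucer_low: terracotta saucer, 110 mm across, the lower one of the stacked pair. Bystander. Origin: centre of its underside
- saucer_top: smaller terracotta saucer, 92 mm across, stacked in the lower one. Bystander. Origin: centre of its underside
Not all that is in view belongs to the job. Leave any black or white look-alike of the part that bears pot1_center alone.

How it is judged (in metres and radians):
On the way, in this order (a step that is already met when the one before it is completed fails the run):
1. every pot that is there stands upright in the trough (x of pot1_center in the frame of rack between -0.02 and 0.02 m and y of pot1_center in the frame of rack between -0.1 and 0.1 m and height (world z) of pot1_center between 0.027 and 0.036 m and angle between each of pot1_center, pot2_center, pot3_center's own z axis and vertical below 0.15 rad and x of pot2_center in the frame of rack between -0.02 and 0.02 m and y of pot2_center in the frame of rack between -0.1 and 0.1 m and height (world z) of pot2_center between 0.027 and 0.036 m and x of pot3_center in the frame of rack between -0.02 and 0.02 m and y of pot3_center in the frame of rack between -0.1 and 0.1 m and height (world z) of pot3_center between 0.027 and 0.036 m), for 0.2 s.
2. the bar lies in the slots of both posts (x of bar_center in the frame of rack between -0.008 and 0.008 m and y of bar_center in the frame of rack between -0.02 and 0.02 m and height (world z) of bar_center between 0.075 and 0.082 m and angle between the y axis of bar_center and the y axis of rack, either way round below 0.08 rad and linear speed of bar below 0.03 m/s), for 0.2 s.
At the end, for the whole second after the job is handed in: All pots present upright (8 deg) on the trough floor; bar resting in both slots, its middle within 20 mm of the rack's; clip astride the bar with its plate on it, level (7 deg), knob within 45 mm of the rack's middle; bar and clip at rest; all three lids shut (below 0.1 rad) (all of step 1 and all of step 2 and height (world z) of clip_knob between 0.105 and 0.111 m and horizontal distance between clip_knob and rack_bar_seat below 0.045 m and angle between clip_knob's own z axis and vertical below 0.12 rad and linear speed of clip below 0.03 m/s and value of joint each of lid_yellow, lid_red, lid_blue below 0.1 rad); the robot touches nothing.
It fails at once if the red or the blue lid is opened (value of joint any of lid_red, lid_blue above 0.3 rad).
It fails at once if a bystander (sprayer, snips, olive pot, plant tag, saucers) is moved more than 40 mm (distance of any of sprayer, snips, olive_pot, plant_tag, saucer_low, saucer_top from where it was at the start of the episode above 0.04 m).
Of pot1, pot2, pot3 only 2 to 3 are there at a start; the rules pass over those that are not, and their reading is None.
At some moment in a run one of pot1, pot2, pot3, bar may be knocked a few centimetres aside while the robot is not near it.
Once in a run the grip may slacken for a moment while it holds something.
It also fails if it takes over 208 s, if anything falls off the work surface, if the arm or the gripper's body presses on something with over 40 N, if the wrist force passes 120 N, or if a joint passes its speed limit or range.

## Robot

A 7-joint arm with a two-finger parallel gripper is mounted at the origin on the work surface. World frame = base frame: x ahead of the robot, y to its left, z up, the work surface at z = 0. Lengths are in mm, angles in degrees, forces in N, time in s.
With the tool pointing down it reaches from about 400 to 925 mm from the base axis. Payload 4.1 kg.
Tool frame: the origin (TCP) lies at the very end of the fingers, on their centre line; the grasp point (between the pads) lies 19 mm behind it (pinch_z is the distance from the TCP to the grasp point, in mm); z points along the fingers, y is the line along which they close (so a half turn about z gives the same grasp; the last joint's range is limited). The gripper opens to 85 mm and grips with 20 to 120 N. Pads are 22 mm wide; open, the fingers measure 114 mm over their backs; the gripper's body (76 mm by 85 mm) begins 54 mm behind the grasp point. The pads swing forward as they close: fully open they stand 13 mm farther back than shut.
Start: joints at [64.171, 22.827, 2.584, 88.041, -1.071, 69.15, -2.905], TCP at [224.02, -610.212, 231.347] pointing down, gripper open.
Joint ranges: [-161.44, 161.44], [-28.35, 127.94], [-78.24, 83.42], [0, 140.83], [-78.03, 258.03], [13.02, 114.36], [-168.23, 168.23]. Speed limits (degrees/s): [147.25, 147.25, 180, 180, 180, 180, 180].

## Interface

Orientations are given as a 3x3 rotation matrix whose columns are the frame's x, y, z axes.
In Python, from bench import * gives the robot as it stands.
- The arm moves only by the shell command python3 -m jog 'ROWS'. ROWS is text: rows parted by semicolons, each of 7 numbers parted by spaces: the turn, a rotation vector about the tool's x, y, z in rad, then the shift along the tool's x, y, z in mm, then the gripper command: -1 is shut, 1 is fully open, values between are in proportion. In form: wx wy wz tx ty tz hand; .... A call has 1 to 10 rows; each row is the pose to reach, as a shift and turn from the pose commanded when the call began, along the tool's axes at that moment; what a row does not reach only later rows make up. A row lasts 1/12 s, in which the tool goes at most 41.7 mm and 7.16 degrees, less where a joint would pass 70% of its speed; a pose out of reach is approached as far as the arm can. A call with a gripper value outside its range is refused whole. The fingers move at their own pace and stop on an object; the grip force is fixed at half the most. Time passes only in rows, so rows that repeat a pose let the fingers close. It gives the time, the measured TCP pose, the force, the opening and the grip force at its end, in the units of the state.
- observe(): the state, without advancing time (a new reading comes with each control period).
- grab_frame(name): name is "scene" or "top"; returns a dict with "image" (420x560x3 uint8, red, green, blue), "z_map" (420x560 float32, mm along the optical axis (not along the pixel's ray), 0 where there is no reading), "camera_matrix" (3x3 intrinsics, pixels), "extrinsics" (4x4, takes a point from camera to world coordinates). Camera axes: x right, y up, looking along -z (the intrinsics and any distortion apply to the point x, -y, -z); pixel columns grow to the right and rows downward; lengths in mm; the calibration is good to about 2 mm. A picture is of the moment at which its call begins.
- finish_job(): hands the job in; it is judged then, once.
Trained networks look in the newest picture that a camera, given by its name, has taken for a name from the list of things; names that differ only in an ending like _2 or _b are one class to them, and where a whole thing is asked for, a point or a joint stands for the part that bears it (a point fixed in the world has none). Each returns a list of dicts, best first, with "p" (0 to 1); they miss things now and then, are a little off and sometimes report something else, mostly with a low value. They report only what shows in the picture. A call takes as long as a camera call. They do not tell look-alikes from the thing itself.
- trace(query, camera): "region" (420x560 bool, what is visible of it) and "box" ([centre column, centre row, width, height] in pixels, round what is visible of it).
- tip_of(query, camera): "xy" ([column, row] in pixels: a listed point, or the origin of a listed thing).
The state is a dict: "time": time; "qpos": joint angles; "qvel": joint speeds; "effort": joint torques, N m; "ee_pos": TCP position; "ee_rot": TCP orientation; "force": force on the tool from outside, world axes, zero at the start; "moment": the same for the moment, N m; "width": opening from 0.0 (shut) to 1.0 (fully open); "grasp_force": force on a finger pad.
Only numpy, scipy, OpenCV 4.12 (cv2) and the standard library are available. Lean on these libraries where they do the work, as an engineer would, in place of code of your own. Each camera call takes 0.05 s, during which the arm holds its last target. There are 200 camera calls.

## Working session

There is one attempt and no reset: what is moved stays moved. The work goes in short steps, Python scripts to look and compute and a shell command to move; the robot and the scene stay as the last step left them, time stands still between calls to the robot, and variables do not carry over. Pictures are saved under pics/ and viewed, at most 14 in all, crops included, and the job is handed in when it is done.

```bash
ls; mkdir -p pics
python3 - <<'E'
from bench import *
import cv2
s=observe();print({k:(v if not hasattr(v,'round') else v.round(3).tolist() if hasattr(v,'tolist') else v) for k,v in s.items()})
for n in("scene","top"):
    f=grab_frame(n);cv2.imwrite(f"pics/{n}0.png",f["image"][:,:,::-1]);print(n,f["camera_matrix"],f["extrinsics"])
E
```

```text
pics
{'time': 0.0, 'qpos': [64.172, 22.871, 2.581, 88.116, -1.071, 69.15, -2.905], 'qvel': [-0.061, -0.12, -0.01, 0.021, -0.027, -0.003, -0.069], 'effort': [0.0, -47.513, 1.365, -25.423, 0.011, 0.01, 0.0], 'ee_pos': [223.758, -609.582, 230.26], 'ee_rot': [[0.939, 0.345, -0.001], [0.345, -0.939, 0.002], [-0.0, -0.002, -1.0]], 'force': [0.305, 0.768, 0.224], 'moment': [0.035, 0.052, 0.045], 'grasp_force': 0.0, 'width': 0.9997739680803609}
scene [[449.76890748   0.         276.55417802]
 [  0.         449.76890748 208.13890335]
 [  0.           0.           1.        ]] [[ 6.99762438e-01 -4.10186834e-01  5.84875449e-01  1.39049644e+03]
 [ 7.14375584e-01  4.02065961e-01 -5.72721999e-01 -8.35710954e+02]
 [-2.35486223e-04  8.18590083e-01  5.74378116e-01  9.13575689e+02]
 [ 0.00000000e+00  0.00000000e+00  0.00000000e+00  1.00000000e+00]]
top [[457.26380451   0.         285.20102653]
 [  0.         457.26380451 211.53212465]
 [  0.           0.           1.        ]] [[-3.04545709e-02  9.93790861e-01 -1.07015153e-01  3.99632875e+02]
 [-9.99528136e-01 -3.07080492e-02 -7.21188837e-04 -3.42761772e+01]
 [-4.00293745e-03  1.06942693e-01  9.94257128e-01  1.53940588e+03]
 [ 0.00000000e+00  0.00000000e+00  0.00000000e+00  1.00000000e+00]]
```

View pics/top0.png

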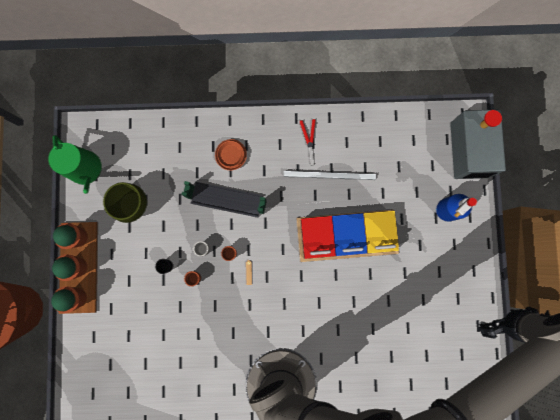

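View pics/scene0.png

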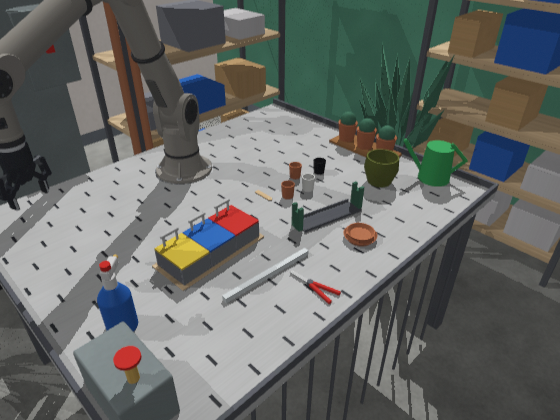

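The top view shows two terracotta pots, at (192,279) and (229,254). The look-alikes are a white pot at (201,248) and a black one at (164,266). The rack is at (225,198), the bar at (330,175), and the boxes run red, blue, yellow from (317,237) to (381,232). I'll confirm this in an enlarged crop while measuring.

```bash
cat > h.py <<'E'
from bench import *
import numpy as np, cv2
np.set_printoptions(precision=1,suppress=True)
def pts(f):
    z=f["z_map"];K=f["camera_matrix"];E=f["extrinsics"]
    v,u=np.mgrid[:z.shape[0],:z.shape[1]]
    c=np.stack([(u-K[0,2])/K[0,0]*z,-(v-K[1,2])/K[1,1]*z,-z],-1)
    P=c@E[:3,:3].T+E[:3,3];P[z<=0]=np.nan
    return P
def at(f,uv,zw):  # pixel ray on plane z=zw
    K=f["camera_matrix"];E=f["extrinsics"]
    d=E[:3,:3]@np.array([(uv[0]-K[0,2])/K[0,0],-(uv[1]-K[1,2])/K[1,1],-1])
    return E[:3,3]+d*(zw-E[2,3])/d[2]
def proj(f,p):
    K=f["camera_matrix"];E=f["extrinsics"]
    c=E[:3,:3].T@(np.array(p,float)-E[:3,3]);return np.array([K[0,0]*c[0]/-c[2]+K[0,2],K[1,1]*-c[1]/-c[2]+K[1,2]])
E
python3 - <<'E'
from h import *
F={n:grab_frame(n) for n in("scene","top")}
Z=dict(pot1_center=27.5,bar_center=9,rack=0,rack_bar_seat=79,lid_yellow_handle=105.5,lid_red_handle=105.5,lid_blue_handle=105.5,lid_yellow_hinge=62.5,box_yellow=6)
for q,z in Z.items():
    for n in F:
        print(q,n,[(round(d["p"],2),np.array(d["xy"]),at(F[n],d["xy"],z)[:2]) for d in tip_of(q,n)])
f=F["top"];P=pts(f)
for q in("pot1_center","bar_center","rack","lid_yellow"):
    for d in trace(q,"top"):
        R=P[d["region"]];R=R[~np.isnan(R[:,0])]
        top=R[R[:,2]>np.percentile(R[:,2],95)-8]
        r=cv2.minAreaRect(top[:,:2].astype(np.float32))
        print(q,round(d["p"],2),np.array(d["box"]),"zmax",np.percentile(R[:,2],95),"rect",r)
f=F["top"]["image"][225:300,140:270];a=cv2.resize(f,None,fx=6,fy=6,interpolation=cv2.INTER_CUBIC)
cv2.imwrite("pics/crop1.png",a[:,:,::-1])
E
```

```text
pot1_center scene [(0.71, array([311.4, 180.1]), array([448.8, 270.1])), (0.63, array([293.8, 170.3]), array([351.9, 275.5])), (0.61, array([322.9, 164.6]), array([401.9, 390.5])), (0.36, array([222.4, 202.9]), array([333.3, -64.8]))]
pot1_center top [(0.69, array([201.4, 249.9]), array([443.7, 247. ])), (0.65, array([193.6, 274. ]), array([365.7, 273.4])), (0.57, array([165. , 267.8]), array([388.7, 367.2]))]
bar_center scene [(0.67, array([310.4, 282.5]), array([ 798.6, -122. ])), (0.6, array([121.9, 321.7]), array([ 554.3, -574.4]))]
bar_center top [(0.81, array([331.6, 174.6]), array([ 685.5, -194.4]))]
rack scene [(0.86, array([326.5, 216.8]), array([617.6, 161.7]))]
rack top [(0.59, array([225.3, 198. ]), array([617.8, 168.9]))]
rack_bar_seat scene [(0.79, array([329.4, 198.7]), array([624.8, 160.4])), (0.46, array([360.2, 235.9]), array([817. ,  73.4])), (0.32, array([267.5, 272. ]), array([ 737., -230.]))]
rack_bar_seat top [(0.72, array([222.7, 194.6]), array([618. , 166.7]))]
lid_yellow_handle scene [(0.61, array([170.6, 233.1]), array([ 442.6, -337.5]))]
lid_yellow_handle 
[... 1229 characters left out ...]
055), 16.234943389892578)
bar_center 0.87 [330.6 175.7  90.7  10. ] zmax 23.686264619289442 rect ((683.5660400390625, -186.66702270507812), (307.3446960449219, 19.57785415649414), 86.2439193725586)
rack 0.91 [222.6 198.2  83.9  34.2] zmax 71.13628799792343 rect ((611.9979248046875, 164.36282348632812), (265.9011535644531, 44.59462356567383), 76.46179962158203)
rack 0.38 [308.2 141.4  17.8  41.3] zmax 17.463763273650937 rect ((803.7214965820312, -118.03273010253906), (48.0185661315918, 146.5015106201172), 87.6799087524414)
lid_yellow 0.74 [379.2 232.3  36.6  38.6] zmax 106.01866811709306 rect ((434.2599792480469, -341.0916442871094), (10.668936729431152, 62.168582916259766), 3.49716854095459)
```

View pics/crop1.png

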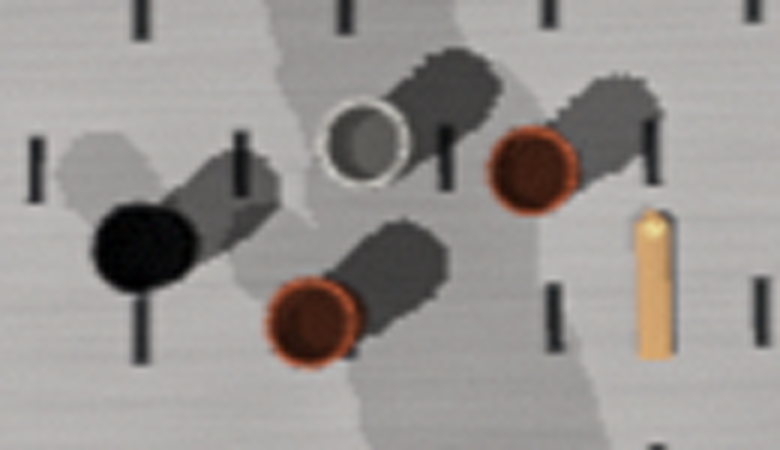

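The crop confirms terracotta pots at crop (530,170) and (312,322), which are full-image (228,253) and (192,279). The white and black pots are the decoys, so two pots are present. Next I'll take precise measurements from colour and depth.

```bash
cat >> h.py <<'E'
def pots(f):
    P=pts(f);hsv=cv2.cvtColor(f["image"],cv2.COLOR_RGB2HSV);o=[]
    m=((hsv[...,0]<14)|(hsv[...,0]>172))&(hsv[...,1]>110)&(P[...,2]<75)&(P[...,0]>250)&(P[...,0]<820)&(abs(P[...,1])<420)
    n,l,st,c=cv2.connectedComponentsWithStats(m.astype(np.uint8),connectivity=8)
    for i in range(1,n):
        if 60<st[i,4]<600:
            (u,v),r=cv2.minEnclosingCircle(np.argwhere(l==i)[:,::-1].astype(np.float32))
            Q=P[l==i];t=Q[Q[:,2]>48]
            o.append((st[i,4],np.array([u,v]),r,at(f,(u,v),55)[:2],(t.min(0)+t.max(0))/2 if len(t) else None))
    return o
def rot(th): # tool down, tool y axis at world angle th deg
    a=np.radians(th);y=np.array([np.cos(a),np.sin(a),0]);z=np.array([0,0,-1.]);return np.stack([np.cross(y,z),y,z],1)
def go(target,Rt=None):
    from scipy.spatial.transform import Rotation as RR
    s=observe();R=np.array(s["ee_rot"]);d=np.array(target)-s["ee_pos"]
    w=RR.from_matrix(R.T@Rt).as_rotvec() if Rt is not None else np.zeros(3)
    print("rows: w",w.round(4),"deg",np.degrees(np.linalg.norm(w)).round(1),"shift",(R.T@d).round(1),"n",max(np.linalg.norm(d)/41.7,np.degrees(np.linalg.norm(w))/7.16).round(1))
E
python3 - <<'E'
from h import *
f=grab_frame("top");P=pts(f)
for o in pots(f):print(*o)
X,Y,Zz=P[...,0],P[...,1],P[...,2]
m=(Zz>60)&(abs(X-615)<90)&(abs(Y-165)<170)
n,l,st,c=cv2.connectedComponentsWithStats(m.astype(np.uint8))
for i in range(1,n):
    if st[i,4]>5:
        Q=P[l==i];t=Q[Q[:,2]>80];print("post",st[i],t.mean(0),cv2.minAreaRect(t[:,:2].astype(np.float32)))
m=(Zz>95)&(Zz<125)&(abs(X-430)<60)&(Y<-80)&(Y>-420)
n,l,st,c=cv2.connectedComponentsWithStats(m.astype(np.uint8))
for i in range(1,n):
    if st[i,4]>10:
        Q=P[l==i];print("handle",st[i],c[i],np.median(Q,0),at(f,c[i],105.5+5),cv2.minAreaRect(Q[:,:2].astype(np.float32)))
m=(Zz>55)&(Zz<80)&(abs(X-480)<110)&(Y<-60)&(Y>-430)
print("lids",cv2.minAreaRect(P[m][:,:2].astype(np.float32)))
b=[d for d in trace("bar_center","top")][0]["region"];ct=cv2.minAreaRect(np.argwhere(b)[:,::-1].astype(np.float32));print(ct)
bp=cv2.boxPoints(ct);print(np.array([at(f,p,18)[:2] for p in bp]))
E
```

```text
175 [228.5 253. ] 7.566473007202148 [430.2 154.3] [430.3 154.2  55.4]
190 [192.1 278. ] 8.125100135803223 [353.7 272.7] [353.7 274.8  54.7]
post [182 181   9  16  92] [642.1 285.1  87.5] ((642.156005859375, 285.4292297363281), (16.725900650024414, 45.5069694519043), 78.04779052734375)
post [258 197   8  15  82] [583.2  42.5  87.8] ((583.3966064453125, 42.75390625), (15.660475730895996, 46.27679443359375), 76.03568267822266)
handle [375 245  21   5  68] [385.2 246.5] [ 433.7 -341.6  110.6] [ 434.2 -341.3  110.5] ((434.2827453613281, -340.86151123046875), (10.682698249816895, 61.714759826660156), 3.4266247749328613)
handle [343 247  21   5  71] [353.  249.3] [ 429.1 -240.3  111.3] [ 428.8 -240.6  110.5] ((428.74444580078125, -240.48831176757812), (10.591887474060059, 63.12275314331055), 2.865177869796753)
handle [310 250  21   5  72] [320.4 252.1] [ 423.2 -137.6  110.7] [ 423.3 -139.   110.5] ((423.2683410644531, -138.2490234375), (10.704696655273438, 63.47861099243164), 3.4260756969451904)
lids ((479.01190185546875, -238.58602905273438), (130.50634765625, 305.4047546386719), 3.104997396469116)
((329.5165710449219, 175.03631591796875), (91.04908752441406, 5.960484504699707), 2.0454084873199463)
[[ 682.7  -32.5]
 [ 703.1  -33.8]
 [ 682.4 -340.3]
 [ 662.1 -338.5]]
```

```bash
python3 -m jog '0 0 0 309 -185 -90 0.5;0 0 0 309 -185 -90 0.5;0 0 0 309 -185 -90 0.5;0 0 0 309 -185 -90 0.5;0 0 0 309 -185 -90 0.5;0 0 0 309 -185 -90 0.5;0 0 0 309 -185 -90 0.5;0 0 0 309 -185 -90 0.5;0 0 0 309 -185 -90 0.5;0 0 0 309 -185 -90 0.5' && python3 -m jog '0 0 -0.985 180 -286 0 0.5;0 0 -0.985 180 -286 0 0.5;0 0 -0.985 180 -286 0 0.5;0 0 -0.985 180 -286 0 0.5;0 0 -0.985 180 -286 0 0.5;0 0 -0.985 180 -286 0 0.5;0 0 -0.985 180 -286 0 0.5;0 0 -0.985 180 -286 0 0.5;0 0 -0.985 180 -286 0 0.5;0 0 -0.985 180 -286 0 0.5'
python3 - <<'E'
from h import *
go([430.2,154.3,120],rot(-13.65))
E
```

```text
time: 2.23
ee_pos: [457.7, -321.5, 323.9]
ee_rot: [[0.934, 0.358, 0.008], [0.358, -0.934, 0.002], [0.008, 0.0, -1.0]]
force: [0.9, 1.0, -0.1]
width: 0.75
grasp_force: 0.0
time: 3.07
ee_pos: [521.0, 4.2, 321.5]
ee_rot: [[0.225, 0.974, 0.001], [0.974, -0.225, 0.001], [0.001, 0.0, -1.0]]
force: [0.0, 0.8, 0.2]
width: 0.749
grasp_force: 0.0
rows: w [ 0. -0.  0.] deg 0.6 shift [ 125.6 -122.3  201.6] n 6.4
```

```bash
python3 -m jog '0 0 0 125.6 -122.3 201.6 0.5;0 0 0 125.6 -122.3 201.6 0.5;0 0 0 125.6 -122.3 201.6 0.5;0 0 0 125.6 -122.3 201.6 0.5;0 0 0 125.6 -122.3 201.6 0.5;0 0 0 125.6 -122.3 201.6 0.5;0 0 0 125.6 -122.3 201.6 0.5;0 0 0 125.6 -122.3 201.6 0.5;0 0 0 125.6 -122.3 201.6 0.5;0 0 0 125.6 -122.3 201.6 0.5'
python3 - <<'E'
from h import *
go([430.2,154.3,21],rot(-13.65))
f=grab_frame("top")
for o in pots(f):print(*o)
f=grab_frame("scene");print([(d["p"],at(f,d["xy"],27.5)) for d in tip_of("pot1_center","scene")])
E
```

```text
time: 3.9
ee_pos: [432.9, 149.3, 120.8]
ee_rot: [[0.235, 0.972, 0.003], [0.972, -0.235, -0.0], [0.0, 0.003, -1.0]]
force: [0.4, 0.8, -0.2]
width: 0.752
grasp_force: 0.0
rows: w [ 0. -0.  0.] deg 0.2 shift [ 4.2 -4.1 99.8] n 2.4
185 [192.  278.1] 8.034747123718262 [353.5 273. ] [353.7 274.5  54.3]
[(0.74, array([437.2, 277.9,  27.5])), (0.72, array([402. , 377. ,  27.5])), (0.51, array([353.5, 278.2,  27.5])), (0.18, array([783.4, 124.1,  27.5]))]
```

```bash
python3 -m jog '0 0 0 2 -1.5 60 0.5;0 0 0 2 -1.5 60 0.5;0 0 0 2 -1.5 60 0.5;0 0 0 2 -1.5 100 0.5;0 0 0 2 -1.5 100 0.5;0 0 0 2 -1.5 100 0.5;0 0 0 2 -1.5 100 0.5'
python3 - <<'E'
from h import *
go([430.2,154.3,21],rot(-13.65))
E
```

```text
time: 4.63
ee_pos: [431.4, 153.6, 21.4]
ee_rot: [[0.232, 0.973, 0.003], [0.973, -0.232, 0.001], [0.001, 0.002, -1.0]]
force: [0.0, 0.4, -0.3]
width: 0.75
grasp_force: 0.0
rows: w [ 0. -0.  0.] deg 0.3 shift [ 0.4 -1.3  0.4] n 0.0
```

Close, lift, and move toward rack y=-36 (604,129).

```bash
python3 -m jog '0 0 0 0 0 0 -1;0 0 0 0 0 0 -1;0 0 0 0 0 0 -1;0 0 0 0 0 0 -1;0 0 0 0 0 0 -1;0 0 0 0 0 0 -1;0 0 0 0 0 0 -1' && python3 -m jog '0 0 0 0 0 -30 -1;0 0 0 0 0 -60 -1;0 0 0 0 0 -130 -1;0 0 0 0 0 -130 -1;0 0 0 0 0 -130 -1;0 0 0 0 0 -130 -1;0 0 0 0 0 -130 -1'
python3 - <<'E'
from h import *
go([604.2,129,130],rot(-13.65))
E
```

```text
time: 5.22
ee_pos: [431.5, 154.0, 22.3]
ee_rot: [[0.232, 0.973, 0.004], [0.973, -0.232, 0.0], [0.001, 0.004, -1.0]]
force: [-2.3, 0.0, 7.4]
width: 0.56
grasp_force: 60.3
time: 5.8
ee_pos: [429.6, 152.8, 150.0]
ee_rot: [[0.232, 0.973, 0.001], [0.973, -0.232, -0.001], [-0.001, 0.001, -1.0]]
force: [0.0, 0.5, -0.6]
width: 0.562
grasp_force: 62.0
rows: w [0. 0. 0.] deg 0.2 shift [ 17.3 175.4  20.2] n 4.3
```

```bash
python3 -m jog '0 0 0 17.3 175.4 20 -1;0 0 0 17.3 175.4 20 -1;0 0 0 17.3 175.4 20 -1;0 0 0 17.3 175.4 20 -1;0 0 0 17.3 175.4 20 -1;0 0 0 17.3 175.4 20 -1;0 0 0 17.3 175.4 20 -1;0 0 0 17.3 175.4 20 -1;0 0 0 17.3 175.4 20 -1'
python3 - <<'E'
from h import *
go([604.2,129,28],rot(-13.65))
f=grab_frame("scene");cv2.imwrite("pics/s1.png",f["image"][100:300,150:450][::,:,::-1].repeat(2,0).repeat(2,1))
E
```

```text
time: 6.55
ee_pos: [602.6, 130.2, 129.4]
ee_rot: [[0.23, 0.973, -0.002], [0.973, -0.23, -0.001], [-0.001, -0.001, -1.0]]
force: [0.1, -0.8, -1.1]
width: 0.564
grasp_force: 62.1
rows: w [-0.  0.  0.] deg 0.4 shift [ -0.7   2.  101.4] n 2.4
```

View pics/s1.png

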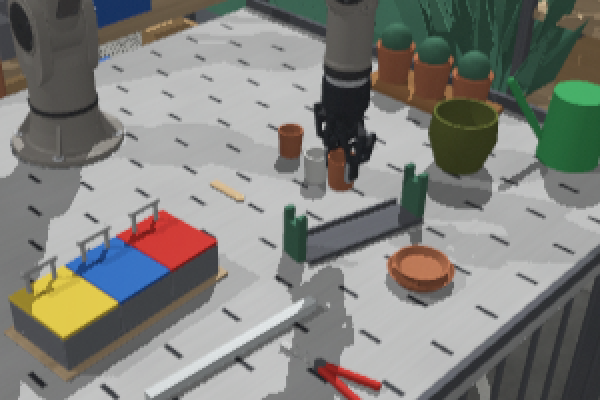

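The gripper holds the pot upright above the trough, at crop (342,168). Lowering it now.

```bash
python3 -m jog '0 0 0 -0.7 1.5 40 -1;0 0 0 -0.7 1.5 75 -1;0 0 0 -0.7 1.5 90 -1;0 0 0 -0.7 1.5 96 -1;0 0 0 -0.7 1.5 101 -1;0 0 0 -0.7 1.5 101 -1;0 0 0 -0.7 1.5 101 -1;0 0 0 -0.7 1.5 102 -1;0 0 0 -0.7 1.5 102 -1'
python3 - <<'E'
from h import *
go([604.2,129,27],rot(-13.65))
E
```

```text
time: 7.35
ee_pos: [606.7, 128.7, 29.0]
ee_rot: [[0.232, 0.973, 0.002], [0.973, -0.232, 0.0], [0.001, 0.002, -1.0]]
force: [0.2, 0.0, -0.4]
width: 0.561
grasp_force: 62.2
rows: w [ 0. -0.  0.] deg 0.3 shift [-0.3 -2.5  2. ] n 0.1
```

```bash
python3 -m jog '0 0 0 0 -2 1.5 -1;0 0 0 0 -2 1.5 -1;0 0 0 0 -2 2 -1;0 0 0 0 -2 2 -1;0 0 0 0 -2 2 0;0 0 0 0 -2 2 0.35;0 0 0 0 -2 2 0.35;0 0 0 0 -2 2 0.35' && python3 -m jog '0 0 0 0 0 -30 0.35;0 0 0 0 0 -60 0.5;0 0 0 0 0 -110 0.5;0 0 0 0 0 -110 0.5;0 0 0 0 0 -110 0.5;0 0 0 0 0 -110 0.5;0 0 0 0 0 -110 0.5'
python3 - <<'E'
from h import *
go([353.6,273.5,130],rot(-13.65))
E
```

```text
time: 8.02
ee_pos: [603.9, 128.7, 25.5]
ee_rot: [[0.232, 0.973, 0.0], [0.973, -0.232, -0.0], [-0.0, 0.0, -1.0]]
force: [-1.4, 0.1, 0.2]
width: 0.677
grasp_force: 0.0
time: 8.6
ee_pos: [602.9, 128.3, 134.2]
ee_rot: [[0.232, 0.973, -0.002], [0.973, -0.232, -0.001], [-0.001, -0.002, -1.0]]
force: [0.5, -0.5, -0.6]
width: 0.751
grasp_force: 0.0
rows: w [-0.  0.  0.] deg 0.3 shift [  83.4 -276.2    4.6] n 6.9
```

```bash
python3 -m jog '0 0 0 83 -276 4 0.5;0 0 0 83 -276 4 0.5;0 0 0 83 -276 4 0.5;0 0 0 83 -276 4 0.5;0 0 0 83 -276 4 0.5;0 0 0 83 -276 4 0.5;0 0 0 83 -276 4 0.5;0 0 0 83 -276 4 0.5;0 0 0 83 -276 4 0.5;0 0 0 83 -276 4 0.5'
python3 - <<'E'
from h import *
f=grab_frame("top")
for o in pots(f):print(*o)
f=grab_frame("scene");print([(d["p"],at(f,d["xy"],27.5)) for d in tip_of("pot1_center","scene")])
go([353.6,273.5,21],rot(-13.65))
E
```

```text
time: 9.43
ee_pos: [354.6, 272.8, 130.7]
ee_rot: [[0.232, 0.973, -0.001], [0.973, -0.232, -0.001], [-0.002, -0.001, -1.0]]
force: [0.4, 0.4, -0.4]
width: 0.748
grasp_force: 0.0
194 [234.9 200.2] 8.021120071411133 [601.8 130.2] [601.8 129.3  57.2]
121 [192.9 278.2] 7.420449256896973 [353.  270.2] [353.7 264.9  55.3]
[(0.7, array([792.9, 114.6,  27.5])), (0.63, array([368.7, 270.8,  27.5])), (0.61, array([408.8, 368.1,  27.5])), (0.59, array([430.2, 284.4,  27.5])), (0.51, array([347. , -73.6,  27.5]))]
rows: w [-0.  0.  0.] deg 0.1 shift [  0.5  -2.1 110.1] n 2.6
```

```bash
python3 -m jog '0 0 0 0.5 -1 60 0.5;0 0 0 0.5 -1 60 0.5;0 0 0 0.5 -1 109.5 0.5;0 0 0 0.5 -1 109.5 0.5;0 0 0 0.5 -1 109.5 0.5;0 0 0 0.5 -1 109.5 0.5;0 0 0 0.5 -1 109.5 0.5;0 0 0 0.5 -1 109.5 0.5' && python3 -m jog '0 0 0 0 0 0 -1;0 0 0 0 0 0 -1;0 0 0 0 0 0 -1;0 0 0 0 0 0 -1;0 0 0 0 0 0 -1;0 0 0 0 0 0 -1;0 0 0 0 0 0 -1' && python3 -m jog '0 0 0 0 0 -30 -1;0 0 0 0 0 -60 -1;0 0 0 0 0 -120 -1;0 0 0 0 0 -120 -1;0 0 0 0 0 -120 -1;0 0 0 0 0 -120 -1;0 0 0 0 0 -120 -1'
python3 - <<'E'
from h import *
go([621.2,199,135],rot(-13.65))
E
```

```text
time: 10.25
ee_pos: [355.3, 275.3, 24.0]
ee_rot: [[0.232, 0.973, 0.003], [0.973, -0.232, 0.002], [0.003, 0.003, -1.0]]
force: [0.1, -0.8, -0.3]
width: 0.75
grasp_force: 0.0
time: 10.83
ee_pos: [354.6, 275.3, 23.9]
ee_rot: [[0.232, 0.973, 0.003], [0.973, -0.232, 0.001], [0.002, 0.002, -1.0]]
force: [-2.3, -0.9, 9.5]
width: 0.561
grasp_force: 60.0
time: 11.42
ee_pos: [353.2, 273.5, 141.6]
ee_rot: [[0.232, 0.973, -0.001], [0.973, -0.232, -0.001], [-0.001, -0.0, -1.0]]
force: [-0.4, -0.3, -0.9]
width: 0.558
grasp_force: 62.0
rows: w [-0.  0.  0.] deg 0.3 shift [-10.3 277.9   6.5] n 6.7
```

```bash
python3 -m jog '0 0 0 -10.3 278 6 -1;0 0 0 -10.3 278 6 -1;0 0 0 -10.3 278 6 -1;0 0 0 -10.3 278 6 -1;0 0 0 -10.3 278 6 -1;0 0 0 -10.3 278 6 -1;0 0 0 -10.3 278 6 -1;0 0 0 -10.3 278 6 -1;0 0 0 -10.3 278 6 -1;0 0 0 -10.3 278 6 -1'
python3 - <<'E'
from h import *
go([621.2,199,29],rot(-13.65))
E
```

```text
time: 12.25
ee_pos: [619.7, 200.4, 134.0]
ee_rot: [[0.231, 0.973, -0.004], [0.973, -0.231, -0.0], [-0.001, -0.004, -1.0]]
force: [-0.5, -0.1, -1.2]
width: 0.559
grasp_force: 62.1
rows: w [-0.  0.  0.] deg 0.4 shift [ -0.8   2.2 105. ] n 2.5
```

```bash
python3 -m jog '0 0 0 -0.7 0 40 -1;0 0 0 -0.7 0 75 -1;0 0 0 -0.7 0 90 -1;0 0 0 -0.7 0 98 -1;0 0 0 -0.7 0 103 -1;0 0 0 -0.7 0 103 -1;0 0 0 -0.7 0 104 -1;0 0 0 -0.7 0 104 -1;0 0 0 -0.7 0 104 -1'
python3 - <<'E'
from h import *
go([621.2,199,28],rot(-13.65))
E
```

```text
time: 13.0
ee_pos: [622.6, 199.6, 33.7]
ee_rot: [[0.232, 0.973, 0.003], [0.973, -0.232, 0.001], [0.001, 0.002, -1.0]]
force: [-0.7, 0.0, -1.5]
width: 0.563
grasp_force: 62.1
rows: w [ 0. -0.  0.] deg 0.3 shift [-0.9 -1.3  5.7] n 0.1
```

```bash
python3 -m jog '0 0 0 0 -1 3 -1;0 0 0 0 -1 4 -1;0 0 0 0 -1 5 -1;0 0 0 0 -1 5 -1;0 0 0 0 -1 5 -1;0 0 0 0 -1 5 -1'
```

```text
time: 13.5
ee_pos: [620.8, 199.6, 28.2]
ee_rot: [[0.232, 0.973, 0.0], [0.973, -0.232, -0.0], [-0.0, 0.0, -1.0]]
force: [-1.2, -0.7, 4.8]
width: 0.556
grasp_force: 62.5
```

```bash
python3 -m jog '0 0 0 0 0 0 0;0 0 0 0 0 0 0.35;0 0 0 0 0 0 0.35;0 0 0 0 0 0 0.35;0 0 0 0 0 -20 0.35;0 0 0 0 0 -50 0.35;0 0 0 0 0 -80 0.35;0 0 0 0 0 -120 0.35;0 0 0 0 0 -150 0.35;0 0 0 0 0 -150 0.35' && python3 -m jog '0 0 -0.17 -215 60 -30 0.2;0 0 -0.17 -215 60 -30 0.2;0 0 -0.17 -215 60 -30 0.2;0 0 -0.17 -215 60 -30 0.2;0 0 -0.17 -215 60 -30 0.2;0 0 -0.17 -215 60 -30 0.2;0 0 -0.17 -215 60 -30 0.2'
python3 - <<'E'
from h import *
f=grab_frame("top");P=pts(f)
for o in pots(f):print(*o)
b=trace("bar_center","top")[0];print(b["p"]);ct=cv2.minAreaRect(np.argwhere(b["region"])[:,::-1].astype(np.float32));bp=np.array([at(f,p,18)[:2] for p in cv2.boxPoints(ct)]);print(bp,bp.mean(0))
m=b["region"]&(P[...,2]>10)&(P[...,2]<30);r=cv2.minAreaRect(P[m][:,:2].astype(np.float32));print(r)
cv2.imwrite("pics/t2.png",cv2.resize(f["image"][140:300,150:410][:,:,::-1],None,fx=3,fy=3))
print(observe()["ee_pos"])
E
```

```text
time: 14.33
ee_pos: [624.7, 201.7, 184.8]
ee_rot: [[0.232, 0.973, 0.012], [0.973, -0.232, 0.004], [0.007, 0.011, -1.0]]
force: [0.9, 0.2, 0.7]
width: 0.674
grasp_force: 0.0
time: 14.92
ee_pos: [629.6, -32.1, 206.9]
ee_rot: [[0.075, 0.997, 0.0], [0.997, -0.075, -0.004], [-0.004, 0.001, -1.0]]
force: [0.0, -1.1, 0.0]
width: 0.602
grasp_force: 0.0
198 [213.9 196. ] 8.153589248657227 [617.9 198.9] [617.5 198.3  56.6]
198 [234.8 200.2] 8.127558708190918 [601.9 130.5] [602.4 129.6  56.6]
262 [328.  235.8] 21.037302017211914 [ 475.9 -169.7] [ 476.4 -167.9   67.4]
0.68
[[ 675.1 -123.3]
 [ 696.7 -124.6]
 [ 684.2 -337.1]
 [ 662.7 -335.4]] [ 679.7 -230.1]
((680.9357299804688, -230.44882202148438), (212.98159790039062, 19.545034408569336), 85.56317901611328)
[629.1 -24.3 206.8]
```

View pics/t2.png

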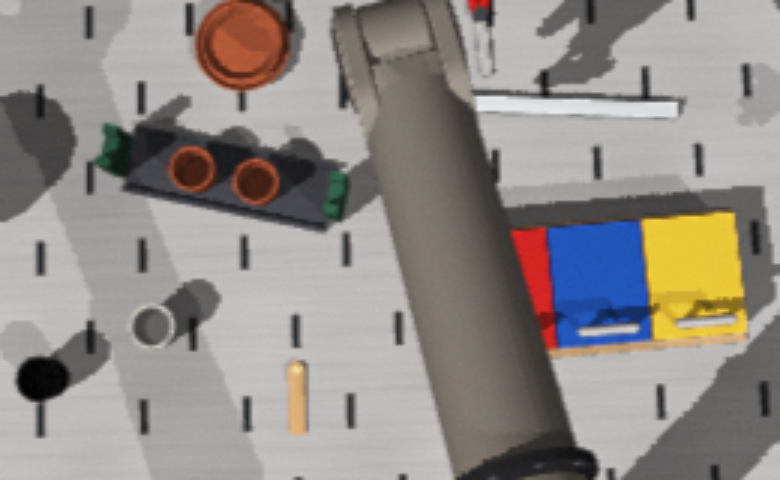

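Both terracotta pots stand in the trough, at crop (193,169) and (256,181). The bar's visible end has not moved, so I'll go to its centre.

```bash
python3 -c "
from h import *
go([682.7,-186,60],rot(-4))"
```

```text
rows: w [-0. -0.  0.] deg 0.2 shift [-157.9   64.2  146.7] n 5.4
```

```bash
python3 -m jog '0 0 0 -157 65 146 -0.1;0 0 0 -157 65 146 -0.1;0 0 0 -157 65 146 -0.1;0 0 0 -157 65 146 -0.1;0 0 0 -157 65 146 -0.1;0 0 0 -157 65 146 -0.1;0 0 0 -157 65 146 -0.1;0 0 0 -157 65 146 -0.1;0 0 0 -157 65 146 -0.1;0 0 0 -157 65 146 -0.1'
python3 - <<'E'
from h import *
f=grab_frame("top");P=pts(f)
m=(P[...,2]>11)&(P[...,2]<24)&(P[...,0]>640)&(P[...,0]<720)&(P[...,1]<-20)&(P[...,1]>-360)
Q=P[m];v,i=f["image"][m].min(1),0
Q=Q[v>150]
for lo,hi in((-345,-240),(-130,-20)):
    q=Q[(Q[:,1]>lo)&(Q[:,1]<hi)]
    if len(q):print(len(q),q.mean(0),q.min(0),q.max(0))
f=grab_frame("scene");print([(d["p"],at(f,d["xy"],9)) for d in tip_of("bar_center","scene")])
cv2.imwrite("pics/s3.png",cv2.resize(f["image"][180:310,180:380][:,:,::-1],None,fx=4,fy=4))
go([682.7,-186,4],rot(-4))
E
```

```text
time: 15.85
ee_pos: [685.5, -180.7, 63.4]
ee_rot: [[0.06, 0.998, 0.003], [0.998, -0.06, 0.001], [0.001, 0.003, -1.0]]
force: [0.1, 0.5, 0.6]
width: 0.452
grasp_force: 0.0
52 [ 674.4 -325.7   17.7] [ 664.4 -340.3   11.4] [ 682.4 -308.4   22.8]
146 [690.2 -79.9  17.4] [ 664.1 -127.9   11.2] [702.3 -32.9  23.7]
[(0.58, array([ 677.8, -179.4,    9. ])), (0.17, array([ 802.7, -124. ,    9. ]))]
rows: w [ 0. -0.  0.] deg 0.5 shift [-3.4 -2.  58.8] n 1.4
```

View pics/s3.png

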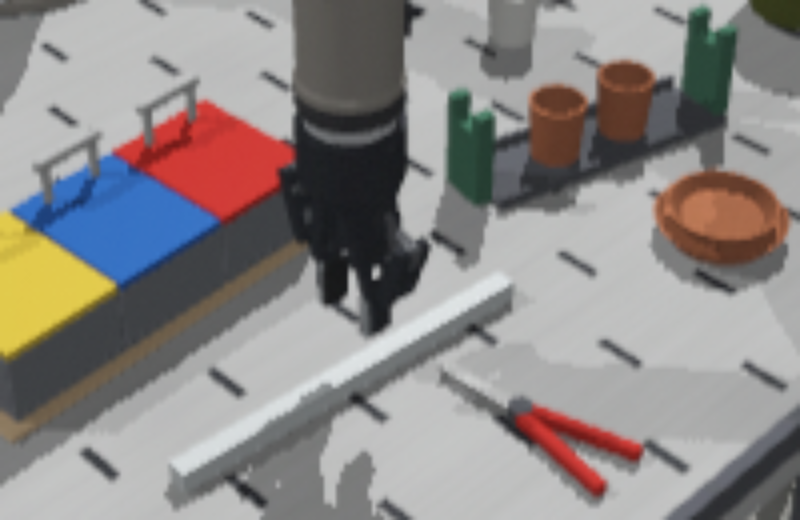

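The gripper hangs over the middle of the bar, which spans crop (175,480) to (510,285). The snips are clear of it. Descend and grip.

```bash
python3 -m jog '0 0 0 -3.5 -1.5 30 -0.1;0 0 0 -3.5 -1.5 45 -0.1;0 0 0 -3.5 -1.5 55 -0.1;0 0 0 -3.5 -1.5 58 -0.1;0 0 0 -3.5 -1.5 58 -0.1;0 0 0 -3.5 -1.5 58 -0.1;0 0 0 -3.5 -1.5 58 -0.1'
```

```text
time: 16.58
ee_pos: [683.3, -187.7, 4.4]
ee_rot: [[0.064, 0.998, 0.002], [0.998, -0.064, -0.0], [-0.0, 0.002, -1.0]]
force: [-0.2, -0.3, -0.7]
width: 0.449
grasp_force: 0.0
```

```bash
python3 -m jog '0 0 0 0 0 0 -1;0 0 0 0 0 0 -1;0 0 0 0 0 0 -1;0 0 0 0 0 0 -1;0 0 0 0 0 0 -1;0 0 0 0 0 0 -1;0 0 0 0 0 0 -1;0 0 0 0 0 0 -1' && python3 -m jog '0 0 0 0 0 -30 -1;0 0 0 0 0 -60 -1;0 0 0 0 0 -100 -1;0 0 0 0 0 -136 -1;0 0 0 0 0 -136 -1;0 0 0 0 0 -136 -1;0 0 0 0 0 -136 -1'
python3 - <<'E'
from h import *
go([612.7,164,150],rot(-13.65))
E
```

```text
time: 17.25
ee_pos: [683.4, -188.0, 4.6]
ee_rot: [[0.064, 0.998, 0.002], [0.998, -0.064, -0.001], [-0.0, 0.002, -1.0]]
force: [0.4, -0.1, 5.7]
width: 0.191
grasp_force: 62.6
time: 17.83
ee_pos: [681.0, -187.9, 137.8]
ee_rot: [[0.064, 0.998, -0.003], [0.998, -0.064, -0.0], [-0.0, -0.003, -1.0]]
force: [0.6, 1.0, -1.9]
width: 0.191
grasp_force: 61.8
rows: w [-0.   0.   0.2] deg 10.0 shift [346.9 -90.7 -12.1] n 8.6
```

```bash
python3 -m jog '0 0 0.172 347 -91 -12 -1;0 0 0.172 347 -91 -12 -1;0 0 0.172 347 -91 -12 -1;0 0 0.172 347 -91 -12 -1;0 0 0.172 347 -91 -12 -1;0 0 0.172 347 -91 -12 -1;0 0 0.172 347 -91 -12 -1;0 0 0.172 347 -91 -12 -1;0 0 0.172 347 -91 -12 -1;0 0 0.172 347 -91 -12 -1' && python3 -m jog '0 0 0 0 0 0 -1;0 0 0 0 0 0 -1;0 0 0 0 0 0 -1'
python3 - <<'E'
from h import *
go([612.7,164,95],rot(-13.65))
f=grab_frame("top");P=pts(f)
m=(P[...,2]>130)&(P[...,2]<180)&(abs(P[...,0]-613)<70)&(abs(P[...,1]-164)<175)&(f["image"].min(2)>120)
c=np.argwhere(m)[:,::-1]
v=np.array([-.0,1]);Q=P[m];print(len(Q))
y=(Q[:,:2]-[612.7,164])@[0.236,0.972];x=(Q[:,:2]-[612.7,164])@[0.972,-0.236]
for lo,hi in((-180,-60),(60,180)):
    k=(y>lo)&(y<hi);print(k.sum(),y[k].min(),y[k].max(),x[k].mean(),x[k].min(),x[k].max(),Q[k,2].mean())
cv2.imwrite("pics/t4.png",cv2.resize(f["image"][150:250,150:310][:,:,::-1],None,fx=5,fy=5))
E
```

```text
time: 18.67
ee_pos: [609.0, 173.9, 149.3]
ee_rot: [[0.222, 0.975, -0.005], [0.975, -0.222, 0.005], [0.004, -0.006, -1.0]]
force: [-0.6, 0.6, -1.0]
width: 0.194
grasp_force: 61.7
time: 18.92
ee_pos: [613.5, 161.3, 149.5]
ee_rot: [[0.237, 0.972, -0.003], [0.972, -0.237, -0.002], [-0.003, -0.002, -1.0]]
force: [0.8, -1.5, -2.0]
width: 0.19
grasp_force: 61.7
rows: w [-0.  0. -0.] deg 0.2 shift [ 2.5 -1.3 54.5] n 1.3
297
195 -155.31362897551656 -60.49255269570409 0.38210124555851066 -8.088513506483364 10.11584320669124 162.24579933895438
94 102.19570721488466 153.69659907193216 0.7077083404506442 -7.414842004747262 11.532695763057552 161.3953663362414
```

View pics/t4.png

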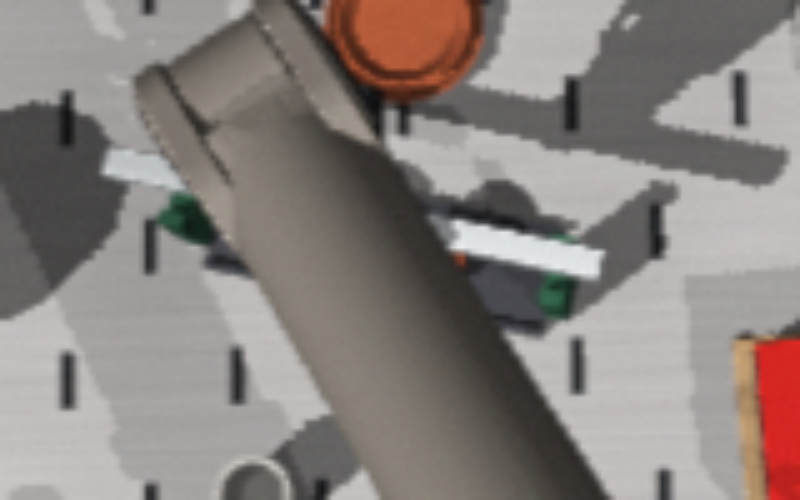

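The bar is level above both green posts (top shadow-side ends at crop (105,160) and (600,265)). It is aligned to within 1 mm in the rack frame. Lowering it.

```bash
python3 -m jog '0 0 0 1.5 -1.3 25 -1;0 0 0 1.5 -1.3 40 -1;0 0 0 1.5 -1.3 50 -1;0 0 0 1.5 -1.3 52 -1;0 0 0 1.5 -1.3 52 -1;0 0 0 1.5 -1.3 52 -1;0 0 0 1.5 -1.3 52 -1'; python3 -c "
from h import *
go([612.7,164,74.5],rot(-13.65))"
```

```text
time: 19.55
ee_pos: [613.7, 166.1, 100.4]
ee_rot: [[0.234, 0.972, 0.002], [0.972, -0.234, 0.001], [0.001, 0.002, -1.0]]
force: [0.5, 0.3, -2.5]
width: 0.19
grasp_force: 61.7
rows: w [ 0. -0.  0.] deg 0.2 shift [-2.4 -0.5 25.9] n 0.6
```

```bash
python3 -m jog '0 0 0 -1.5 -0.7 10 -1;0 0 0 -1.5 -0.7 15 -1;0 0 0 -1.5 -0.7 20 -1;0 0 0 -1.5 -0.7 23 -1;0 0 0 -1.5 -0.7 25 -1;0 0 0 -1.5 -0.7 25 -1;0 0 0 -1.5 -0.7 25 -1;0 0 0 -1.5 -0.7 25 -1'; python3 -c "
from h import *
go([612.7,164,74.5],rot(-13.65))"
```

```text
time: 20.22
ee_pos: [611.5, 164.6, 74.5]
ee_rot: [[0.234, 0.972, -0.001], [0.972, -0.234, -0.001], [-0.001, -0.0, -1.0]]
force: [-1.8, -1.5, 3.9]
width: 0.19
grasp_force: 62.3
rows: w [-0.  0.  0.] deg 0.1 shift [-0.3  1.3  0. ] n 0.0
```

```bash
python3 -m jog '0 0 0 0 0 0 -0.4;0 0 0 0 0 0 -0.3;0 0 0 0 0 0 -0.2;0 0 0 0 0 0 -0.1;0 0 0 0 0 -20 -0.1;0 0 0 0 0 -60 -0.1;0 0 0 0 0 -100 -0.1;0 0 0 0 0 -140 -0.1;0 0 0 0 0 -140 -0.1;0 0 0 0 0 -140 -0.1' && python3 -m jog '0 0 0 -300 -240 0 -0.1;0 0 0 -300 -240 0 -0.1;0 0 0 -300 -240 0 -0.1;0 0 0 -300 -240 0 -0.1;0 0 0 -300 -240 0 -0.1;0 0 0 -300 -240 0 -0.1;0 0 0 -300 -240 0 -0.1;0 0 0 -300 -240 0 -0.1;0 0 0 -300 -240 0 -0.1;0 0 0 -300 -240 0 -0.1'
cat >> h.py <<'E'
def bar(f):
    P=pts(f);d=P[...,:2]-[612.7,164];y=d@[0.236,0.972];x=d@[0.972,-0.236]
    m=(P[...,2]>70)&(P[...,2]<110)&(abs(x)<40)&(abs(y)<180)&(f["image"].min(2)>110)
    for lo,hi in((-180,-135),(-110,-60),(60,110),(135,180)):
        k=m&(y>lo)&(y<hi)
        if k.sum():print("bar",k.sum(),y[k].min(),y[k].max(),"x",x[k].mean(),"z",P[k][:,2].mean())
E
python3 - <<'E'
from h import *
f=grab_frame("top");bar(f)
for o in pots(f):print(*o)
P=pts(f);Zz=P[...,2]
m=(Zz>95)&(Zz<125)&(abs(P[...,0]-430)<60)&(P[...,1]<-80)&(P[...,1]>-420)
n,l,st,c=cv2.connectedComponentsWithStats(m.astype(np.uint8))
for i in range(1,n):
    if st[i,4]>10:
        Q=P[l==i];print("handle",st[i],np.median(Q,0),at(f,c[i],110.5),cv2.minAreaRect(Q[:,:2].astype(np.float32)))
print(observe()["ee_pos"])
cv2.imwrite("pics/t5.png",f["image"][130:320,140:420][:,:,::-1].repeat(2,0).repeat(2,1))
E
```

```text
time: 21.05
ee_pos: [613.6, 165.7, 217.5]
ee_rot: [[0.234, 0.972, 0.007], [0.972, -0.234, 0.002], [0.003, 0.006, -1.0]]
force: [0.3, -0.1, -0.7]
width: 0.447
grasp_force: 0.0
time: 21.88
ee_pos: [301.7, -74.1, 212.0]
ee_rot: [[0.241, 0.971, -0.006], [0.971, -0.241, -0.001], [-0.002, -0.006, -1.0]]
force: [-0.4, -0.2, -0.2]
width: 0.451
grasp_force: 0.0
bar 33 -152.43259234298327 -135.59577469598761 x -1.8126985172828571 z 86.26004145134668
bar 93 -109.68820394451184 -60.326941206672345 x -1.7578804943577762 z 86.8691138419464
bar 87 60.68110556887872 108.82750011899947 x -1.782256853598801 z 87.37742215708114
bar 40 135.10354294342574 156.0216692840423 x -1.5057875331143482 z 87.0922336453369
64 [213.5 198.5] 7.648629188537598 [609.6 200.4] [605.1 201.8  56.8]
handle [375 245  21   5  67] [ 433.7 -340.7  110.7] [ 434.1 -341.   110.5] ((434.26080322265625, -342.1943664550781), (10.569315910339355, 62.49441146850586), 3.3028247356414795)
handle [343 247  21   5  71] [ 429.1 -240.4  109.8] [ 428.8 -240.6  110.5] ((428.7699890136719, -240.86260986328125), (10.56090259552002, 63.014286041259766), 2.851654291152954)
handle [310 250  21   5  73] [ 423.3 -138.   109.9] [ 423.3 -139.   110.5] ((423.2569274902344, -138.00140380859375), (10.68783187866211, 63.27011489868164), 3.4288530349731445)
[303.1 -73.6 212.3]
```

View pics/t5.png

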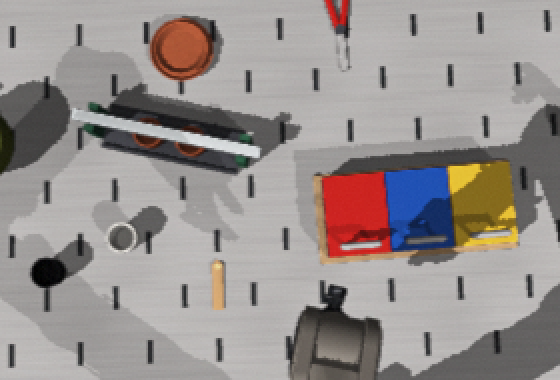

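The bar rests in both slots: rack x is −1.8, the ends are at −154 and +156, and the top is at z=87. The pots are upright beneath it. All three lids are shut, with the yellow handle at crop (490,234), world (434,−341). Next is the yellow lid.

```bash
python3 -c "
from h import *
go([434.2,-341,160],rot(3.1))"
```

```text
rows: w [-0.   0.  -0.3] deg 17.0 shift [-227.8  191.9   52. ] n 7.3
```

```bash
python3 -m jog '0 0 -0.297 -228 192 51 -0.1;0 0 -0.297 -228 192 51 -0.1;0 0 -0.297 -228 192 51 -0.1;0 0 -0.297 -228 192 51 -0.1;0 0 -0.297 -228 192 51 -0.1;0 0 -0.297 -228 192 51 -0.1;0 0 -0.297 -228 192 51 -0.1;0 0 -0.297 -228 192 51 -0.1;0 0 -0.297 -228 192 51 -0.1;0 0 -0.297 -228 192 51 -0.1' && python3 -m jog '0 0 0 0 0 0 -0.3;0 0 0 0 0 0 -0.3;0 0 0 0 0 0 -0.3'; python3 -c "
from h import *
go([434.2,-341,93],rot(3.1))"
```

```text
time: 22.77
ee_pos: [441.9, -336.3, 161.5]
ee_rot: [[-0.061, 0.998, -0.002], [0.998, 0.061, 0.003], [0.003, -0.002, -1.0]]
force: [-0.6, 0.6, -0.3]
width: 0.452
grasp_force: 0.0
time: 23.02
ee_pos: [441.7, -336.1, 163.6]
ee_rot: [[-0.063, 0.998, 0.0], [0.998, 0.063, -0.0], [-0.0, 0.0, -1.0]]
force: [-0.8, -0.5, 0.3]
width: 0.353
grasp_force: 0.0
rows: w [0. 0. 0.] deg 0.5 shift [-4.4 -7.8 70.6] n 1.7
```

```bash
python3 -m jog '0 0 0 -4.4 -7.8 20 -0.3;0 0 0 -4.4 -7.8 40 -0.3;0 0 0 -4.4 -7.8 60 -0.3;0 0 0 -4.4 -7.8 70 -0.3;0 0 0 -4.4 -7.8 70 -0.3;0 0 0 -4.4 -7.8 70 -0.3;0 0 0 -4.4 -7.8 70 -0.3' && python3 -m jog '0 0 0 0 0 0 -0.6;0 0 0 0 0 0 -1;0 0 0 0 0 0 -1;0 0 0 0 0 0 -1;0 0 0 0 0 0 -1;0 0 0 0 0 0 -1;0 0 0 0 0 0 -1'
```

```text
time: 23.6
ee_pos: [435.1, -342.6, 94.5]
ee_rot: [[-0.061, 0.998, 0.002], [0.998, 0.061, -0.001], [-0.002, 0.002, -1.0]]
force: [-0.5, -0.2, -0.2]
width: 0.349
grasp_force: 0.0
time: 24.18
ee_pos: [435.4, -342.8, 94.7]
ee_rot: [[-0.061, 0.998, 0.003], [0.998, 0.061, -0.001], [-0.002, 0.003, -1.0]]
force: [1.1, 0.8, 6.6]
width: 0.1
grasp_force: 58.9
```

```bash
python3 -m jog '0 0 0 0 4.2 -9.9 -1;0 0 0 0 9.2 -19.3 -1;0 0 0 0 15 -28.3 -1;0 0 0 0 21.6 -36.8 -1;0 0 0 0 28.9 -44.6 -1;0 0 0 0 36.9 -51.8 -1;0 0 0 0 45.4 -58.2 -1;0 0 0 0 54.5 -63.9 -1;0 0 0 0 64.1 -68.7 -1;0 0 0 0 74 -72.8 -1'
python3 - <<'E'
from h import *
for a in (55,60,65,70,75,80,85,90,95,100,103):
    t=np.radians(20.5+a);print(a,115-122.8*np.cos(t)-74,-(122.8*np.sin(t)-43-72.8))
f=grab_frame("scene");cv2.imwrite("pics/s6.png",cv2.resize(f["image"][130:310,100:340][:,:,::-1],None,fx=3,fy=3))
E
```

```text
time: 25.02
ee_pos: [503.4, -339.0, 168.9]
ee_rot: [[-0.058, 0.998, -0.01], [0.998, 0.058, 0.0], [0.001, -0.01, -1.0]]
force: [-12.8, 1.1, 14.2]
width: 0.1
grasp_force: 58.7
55 10.253335502114581 -3.0885302384316304
60 20.732154000308796 -5.315871868772021
65 31.365223044620635 -6.6214485824281155
70 42.07161855920033 -6.995324152280233
75 52.769858409483504 -6.434653159489557
80 63.3785225304357 -4.94370264885363
85 73.81687258240993 -2.533819654018899
90 84.00546641866259 0.7766551602967695
95 93.8667626880586 4.962527081837095
100 103.3257109715745 9.991939097780644
103 108.77786179632074 13.398821050151739
```

View pics/s6.png

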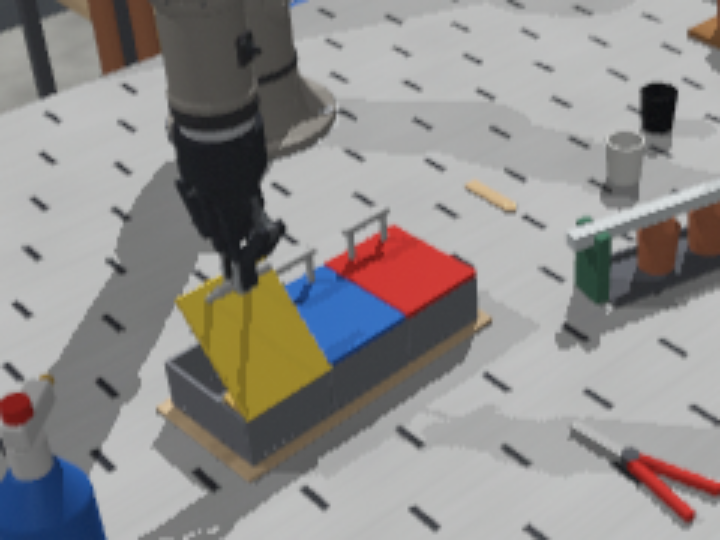

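The yellow lid is about 45° open and the handle is in the grip at crop (235,280). Continuing the arc.

```bash
python3 -m jog '0 0 0 0 10.3 -3 -1;0 0 0 0 20.7 -5.3 -1;0 0 0 0 31.4 -6.6 -1;0 0 0 0 42 -7 -1;0 0 0 0 52.8 -6.4 -1;0 0 0 0 63.4 -5 -1;0 0 0 0 63.4 -5 -1'; python3 -c "
from h import *
h=observe()['ee_pos']+np.array([0,0,-12.]);h[2]=observe()['ee_pos'][2]+11;print(h, np.degrees(np.arctan2(h[2]-62.5,549-h[0]))-20.5)"
```

```text
time: 25.65
ee_pos: [574.5, -335.4, 173.4]
ee_rot: [[-0.062, 0.998, 0.005], [0.998, 0.062, -0.004], [-0.004, 0.005, -1.0]]
force: [2.9, -5.3, 1.8]
width: 0.097
grasp_force: 62.1
[ 574.5 -335.4  184.4] 81.30811243340045
```

```bash
python3 -m jog '0 0 0 0 10.4 2.4 -1;0 0 0 0 20.6 5.7 -1;0 0 0 0 30.5 9.9 -1;0 0 0 0 39.9 14.9 -1;0 0 0 0 45.4 18.3 -1;0 0 0 0 45.4 18.3 -1;0 0 0 0 45.4 18.3 -1' && python3 -m jog '0 0 0 0 0 0 -0.8;0 0 0 0 0 0 -0.6;0 0 0 0 0 0 -0.6;0 0 0 0 0 -20 -0.6;0 0 0 0 0 -50 -0.6;0 0 0 0 0 -90 -0.6;0 0 0 0 -20 -110 -0.6;0 0 0 0 -50 -110 -0.6;0 0 0 0 -90 -110 -0.6;0 0 0 0 -90 -110 -0.6'; python3 -c "
from h import *
go([380,-200,280],rot(3.1))"
```

```text
time: 26.23
ee_pos: [618.5, -332.3, 153.3]
ee_rot: [[-0.06, 0.998, 0.004], [0.998, 0.06, -0.002], [-0.002, 0.004, -1.0]]
force: [2.1, -4.8, 2.2]
width: 0.1
grasp_force: 64.8
time: 27.07
ee_pos: [517.9, -336.9, 261.0]
ee_rot: [[-0.056, 0.998, -0.01], [0.998, 0.056, 0.002], [0.003, -0.01, -1.0]]
force: [-1.1, -1.8, -0.4]
width: 0.197
grasp_force: 0.0
rows: w [-0. -0.  0.] deg 0.6 shift [ 144.5 -130.2  -17.2] n 4.7
```

```bash
python3 -m jog '0 0 0 200 -150 -20 -0.3;0 0 0 200 -150 -20 -0.3;0 0 0 200 -150 -20 -0.3;0 0 0 200 -150 -20 -0.3;0 0 0 200 -150 -20 -0.3;0 0 0 200 -150 -20 -0.3;0 0 0 200 -150 -20 -0.3;0 0 0 200 -150 -20 -0.3'
python3 - <<'E'
from h import *
f=grab_frame("top");P=pts(f)
print("clip",[(d["p"],d["xy"],at(f,d["xy"],45)) for d in tip_of("clip_knob","top")],"hinge/handle",[(d["p"],d["xy"],at(f,d["xy"],150)) for d in tip_of("lid_yellow_handle","top")])
m=(P[...,2]>40)&(P[...,2]<61)&(abs(P[...,0]-480)<55)&(abs(P[...,1]+338)<40)
print(m.sum(),np.median(P[m],0),P[m].min(0),P[m].max(0),cv2.minAreaRect(P[m][:,:2].astype(np.float32)))
cv2.imwrite("pics/t7.png",cv2.resize(f["image"][180:280,330:430][:,:,::-1],None,fx=6,fy=6,interpolation=cv2.INTER_CUBIC))
g=grab_frame("scene");print([(d["p"],at(g,d["xy"],45)) for d in tip_of("clip_knob","scene")])
print(observe()["ee_pos"])
E
```

```text
time: 27.73
ee_pos: [363.7, -143.8, 282.7]
ee_rot: [[-0.065, 0.998, -0.0], [0.998, 0.065, -0.0], [-0.0, -0.0, -1.0]]
force: [-0.1, -0.1, 0.4]
width: 0.351
grasp_force: 0.0
clip [(0.57, [383.4, 226.9], array([ 500. , -352.8,   45. ]))] hinge/handle [(0.96, [382.0, 186.8], array([ 616.4, -332.8,  150. ]))]
27 [ 492.8 -343.1   56.2] [ 485.8 -353.5   40.7] [ 510.2 -337.4   61. ] ((497.1636657714844, -345.8836364746094), (15.462922096252441, 24.298439025878906), 78.03160095214844)
[(0.37, array([ 484.5, -336. ,   45. ]))]
[ 365.4 -146.7  282.3]
```

View pics/t7.png

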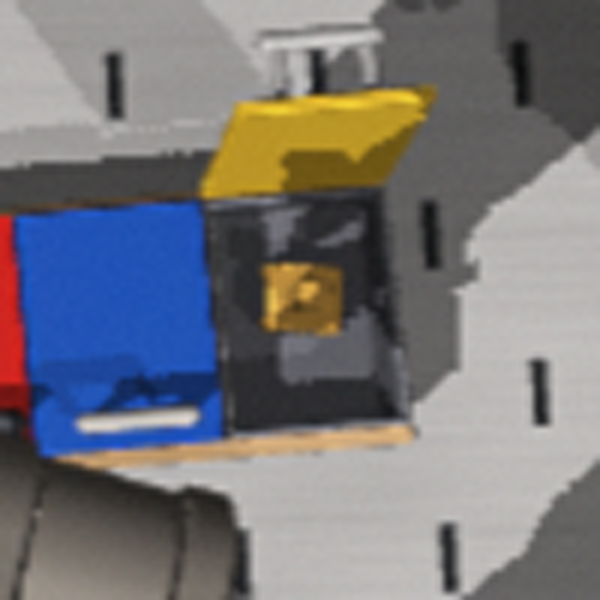

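The open box shows the brass clip with its plate centred at crop (303,298), full image (380.5,229.7). The knob is on top, nearly aligned with the plate, and the lid stands past vertical behind it.

Run:
```python
from h import *
f=grab_frame("top");P=pts(f);h=cv2.cvtColor(f["image"],cv2.COLOR_RGB2HSV)
m=(h[...,0]>10)&(h[...,0]<28)&(h[...,1]>110)&(h[...,2]>90)
m[:220]=0;m[242:]=0;m[:,:368]=0;m[:,395:]=0
r=cv2.minAreaRect(np.argwhere(m)[:,::-1].astype(np.float32));bp=np.array([at(f,p,33)[:2] for p in cv2.boxPoints(r)])
print(m.sum(),r,bp,"c",bp.mean(0))
for a,b in((0,1),(1,2)):
    d=bp[b]-bp[a];print(np.linalg.norm(d),np.degrees(np.arctan2(d[1],d[0])))
k=m&(P[...,2]>50);print(k.sum(),P[k].min(0),P[k].max(0),P[k].mean(0))
k=m&(P[...,2]>26)&(P[...,2]<40);print(k.sum(),P[k].min(0),P[k].max(0))
print(at(f,(381.3,228.5),57))
c=(P[k].min(0)+P[k].max(0))/2
go([494,-344,110],rot(-5))
```

```text
142 ((380.0, 229.5), (11.0, 12.0), 90.0) [[ 511.3 -324.9]
 [ 510.1 -364.5]
 [ 473.8 -362.5]
 [ 475.1 -323.1]] c [ 492.6 -343.7]
39.579182859748016 -91.76356393027281
36.327734846619364 176.90549682206492
26 [ 485.7 -352.2   50.7] [ 499.2 -336.9   64.2] [ 492.5 -344.9   57.5]
98 [ 476.8 -364.8   26.8] [ 511.5 -324.6   40. ]
[ 494.2 -343.2   57. ]
rows: w [-0.  -0.   0.1] deg 8.4 shift [-204.8  116.7  172. ] n 7.0
```

```bash
python3 -m jog '0 0 0.11 -205 116 130 -0.1;0 0 0.11 -205 116 130 -0.1;0 0 0.11 -205 116 130 -0.1;0 0 0.11 -205 116 130 -0.1;0 0 0.11 -205 116 130 -0.1;0 0 0.11 -205 116 130 -0.1;0 0 0.11 -205 116 130 -0.1;0 0 0.11 -205 116 130 -0.1;0 0 0.11 -205 116 130 -0.1;0 0 0.11 -205 116 130 -0.1' && python3 -m jog '0 0 0 0 0 0 -0.1;0 0 0 0 0 0 -0.1'; python3 -c "
from h import *
go([493,-344,40],rot(-3))"
```

```text
time: 28.87
ee_pos: [493.1, -343.1, 152.5]
ee_rot: [[0.049, 0.999, -0.001], [0.999, -0.049, 0.001], [0.001, -0.001, -1.0]]
force: [-0.3, -0.7, -0.9]
width: 0.45
grasp_force: 0.0
time: 29.03
ee_pos: [493.3, -342.9, 153.8]
ee_rot: [[0.048, 0.999, 0.001], [0.999, -0.048, -0.001], [-0.001, 0.001, -1.0]]
force: [0.0, 0.3, 0.5]
width: 0.452
grasp_force: 0.0
rows: w [0. 0. 0.] deg 0.3 shift [ -1.1  -0.4 113.8] n 2.7
```

```bash
python3 -m jog '0 0 0 -1 -0.4 30 -0.2;0 0 0 -1 -0.4 60 -0.2;0 0 0 -1 -0.4 85 -0.2;0 0 0 -1 -0.4 100 -0.2;0 0 0 -1 -0.4 108 -0.2;0 0 0 -1 -0.4 112 -0.2;0 0 0 -1 -0.4 114 -0.2;0 0 0 -1 -0.4 114 -0.2;0 0 0 -1 -0.4 114 -0.2;0 0 0 -1 -0.4 114 -0.2' && python3 -m jog '0 0 0 0 0 0 -0.5;0 0 0 0 0 0 -1;0 0 0 0 0 0 -1;0 0 0 0 0 0 -1;0 0 0 0 0 0 -1;0 0 0 0 0 0 -1;0 0 0 0 0 0 -1;0 0 0 0 0 0 -1'
```

```text
time: 29.87
ee_pos: [493.4, -345.2, 40.0]
ee_rot: [[0.049, 0.999, 0.002], [0.999, -0.049, -0.001], [-0.001, 0.002, -1.0]]
force: [-0.5, 0.9, 0.7]
width: 0.404
grasp_force: 0.0
time: 30.53
ee_pos: [493.4, -345.1, 39.5]
ee_rot: [[0.049, 0.999, 0.001], [0.999, -0.049, -0.001], [-0.001, 0.001, -1.0]]
force: [-0.5, 0.5, 5.7]
width: 0.172
grasp_force: 60.5
```

```bash
python3 -m jog '0 0 0 0 0 -20 -1;0 0 0 0 0 -50 -1;0 0 0 0 0 -90 -1;0 0 0 0 0 -130 -1;0 0 0 0 0 -160 -1;0 0 0 0 0 -160 -1;0 0 0 0 0 -160 -1'; python3 -c "
from h import *
go([611.2,164.5,180],rot(-13.65))"
```

```text
time: 31.12
ee_pos: [493.1, -345.1, 200.0]
ee_rot: [[0.049, 0.999, 0.002], [0.999, -0.049, -0.002], [-0.002, 0.002, -1.0]]
force: [-0.4, 0.2, -3.0]
width: 0.172
grasp_force: 59.6
rows: w [0.  0.  0.2] deg 10.8 shift [514.8  92.9  19.4] n 12.6
```

```bash
python3 -m jog '0 0 0.18 330 30 -5 -1;0 0 0.18 330 30 -5 -1;0 0 0.18 330 30 -5 -1;0 0 0.18 330 30 -5 -1;0 0 0.18 330 30 -5 -1;0 0 0.18 330 30 -5 -1;0 0 0.18 330 30 -5 -1;0 0 0.18 330 30 -5 -1;0 0 0.18 330 30 -5 -1;0 0 0.18 330 30 -5 -1'; python3 -c "
from h import *
go([611.2,164.5,180],rot(-13.65))"
```

```text
time: 31.95
ee_pos: [537.1, -13.0, 201.1]
ee_rot: [[0.22, 0.975, -0.005], [0.975, -0.22, 0.001], [-0.0, -0.005, -1.0]]
force: [0.1, -0.8, -2.4]
width: 0.171
grasp_force: 59.6
rows: w [-0.  0.  0.] deg 1.0 shift [189.4  33.4  20.9] n 4.6
```

```bash
python3 -m jog '0 0 0.01 189 33 20 -1;0 0 0.01 189 33 20 -1;0 0 0.01 189 33 20 -1;0 0 0.01 189 33 20 -1;0 0 0.01 189 33 20 -1;0 0 0.01 189 33 20 -1;0 0 0.01 189 33 20 -1;0 0 0.01 189 33 20 -1'
python3 - <<'E'
from h import *
f=grab_frame("top");bar(f)
f=grab_frame("scene");cv2.imwrite("pics/s8.png",cv2.resize(f["image"][110:260,240:420][:,:,::-1],None,fx=4,fy=4))
go([611.2,164.5,125],rot(-13.65))
E
```

```text
time: 32.62
ee_pos: [613.0, 157.0, 181.5]
ee_rot: [[0.239, 0.971, -0.004], [0.971, -0.239, -0.003], [-0.004, -0.003, -1.0]]
force: [-0.2, -0.6, -1.7]
width: 0.166
grasp_force: 59.5
bar 34 -153.44009089767653 -135.2627700622092 x -1.7464380530306147 z 88.35801904480482
bar 91 -109.20281781320409 -60.179100044508544 x -1.7201918576508304 z 87.10822539949851
bar 39 136.0417314697738 156.57950657564734 x -1.3730852688570825 z 86.84586442636623
rows: w [-0.  0. -0.] deg 0.3 shift [ 7.2 -4.  57.6] n 1.4
```

View pics/s8.png

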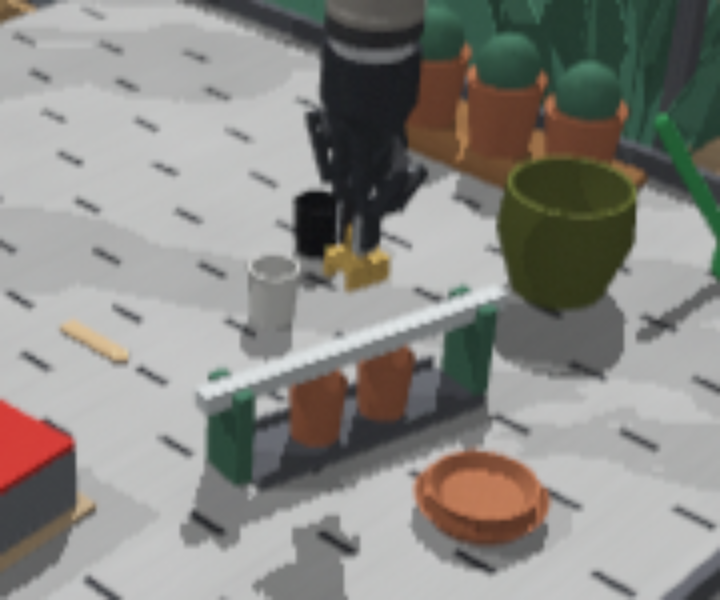

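The clip hangs level in the grip at crop (358,262), its groove along the bar. The bar is still seated. Descending to hover.

```bash
python3 -m jog '0 0 0 5 -2 25 -1;0 0 0 5 -2 45 -1;0 0 0 5 -2 55 -1;0 0 0 5 -2 56 -1;0 0 0 5 -2 56 -1;0 0 0 5 -2 56 -1;0 0 0 5 -2 56 -1'; python3 -c "
from h import *
go([611.2,164.5,103],rot(-13.65))"
```

```text
time: 33.3
ee_pos: [614.1, 165.3, 129.2]
ee_rot: [[0.237, 0.971, 0.003], [0.971, -0.237, 0.001], [0.001, 0.002, -1.0]]
force: [-0.5, 1.1, -1.8]
width: 0.17
grasp_force: 59.5
rows: w [ 0. -0. -0.] deg 0.2 shift [-1.5 -2.7 26.2] n 0.6
```

```bash
python3 -m jog '0 0 0 -1 -2.5 0 -1;0 0 0 -1 -2.5 4 -1;0 0 0 -1 -2.5 4 -1;0 0 0 -1 -2.5 4 -1;0 0 0 -1 -2.5 4 -1'; python3 -c "
from h import *
go([611.2,164.5,103],rot(-13.65))"
```

```text
time: 33.72
ee_pos: [610.3, 165.0, 123.6]
ee_rot: [[0.237, 0.972, 0.0], [0.972, -0.237, -0.0], [-0.0, 0.0, -1.0]]
force: [0.5, 0.6, -2.7]
width: 0.169
grasp_force: 59.5
rows: w [ 0.  0. -0.] deg 0.0 shift [-0.3  0.9 20.6] n 0.5
```

```bash
python3 -m jog '0 0 0 0 0.7 5 -1;0 0 0 0 0.7 9 -1;0 0 0 0 0.7 12 -1;0 0 0 0 0.7 15 -1;0 0 0 0 0.7 18 -1;0 0 0 0 0.7 19 -1;0 0 0 0 0.7 19 -1;0 0 0 0 0.7 19 -1'
```

```text
time: 34.38
ee_pos: [611.1, 164.8, 104.7]
ee_rot: [[0.237, 0.972, 0.0], [0.972, -0.237, -0.0], [-0.0, 0.0, -1.0]]
force: [-1.3, 0.0, -1.1]
width: 0.169
grasp_force: 59.5
```

```bash
python3 -m jog '0 0 0 0 0 1 -1;0 0 0 0 0 2 -1;0 0 0 0 0 2 -1;0 0 0 0 0 2 -1'
```

```text
time: 34.72
ee_pos: [611.1, 164.8, 102.7]
ee_rot: [[0.237, 0.972, 0.0], [0.972, -0.237, -0.0], [-0.0, 0.0, -1.0]]
force: [0.5, -0.4, -2.1]
width: 0.169
grasp_force: 59.5
```

```bash
python3 -m jog '0 0 0 0 0 0.5 -1;0 0 0 0 0 1 -1;0 0 0 0 0 1 -1;0 0 0 0 0 1 -1' && python3 -m jog '0 0 0 0 0 0 -0.6;0 0 0 0 0 0 -0.4;0 0 0 0 0 0 -0.2;0 0 0 0 0 0 -0.2;0 0 0 0 0 -20 -0.2;0 0 0 0 0 -60 -0.2;0 0 0 0 0 -100 -0.2;0 0 0 0 0 -160 -0.2;0 0 0 0 0 -160 -0.2;0 0 0 0 0 -160 -0.2' && python3 -m jog '0 0 0 -320 -150 -30 -0.6;0 0 0 -320 -150 -30 -0.6;0 0 0 -320 -150 -30 -0.6;0 0 0 -320 -150 -30 -0.6;0 0 0 -320 -150 -30 -0.6;0 0 0 -320 -150 -30 -0.6;0 0 0 -320 -150 -30 -0.6;0 0 0 -320 -150 -30 -0.6;0 0 0 -320 -150 -30 -0.6;0 0 0 -320 -150 -30 -0.6'
python3 - <<'E'
from h import *
f=grab_frame("top");bar(f);P=pts(f)
print([(d["p"],at(f,d["xy"],108)) for d in tip_of("clip_knob","top")])
m=(P[...,2]>112)&(abs(P[...,0]-611)<40)&(abs(P[...,1]-164)<40);print(m.sum(),P[m].mean(0) if m.any() else 0)
g=grab_frame("scene");cv2.imwrite("pics/s9.png",cv2.resize(g["image"][110:330,120:420][:,:,::-1],None,fx=2.6,fy=2.6))
print("handle",[(d["p"],at(f,d["xy"],164)) for d in tip_of("lid_yellow_handle","top")])
m=(P[...,2]>140)&(P[...,0]>560)&(P[...,0]<680)&(abs(P[...,1]+333)<70);print(m.sum(),np.median(P[m],0) if m.any() else 0,P[m].max(0),P[m].min(0))
k=m&(f["image"].max(2).astype(int)-f["image"].min(2)<40);print(k.sum(),P[k].mean(0))
go([500,-333,230],rot(3.1))
E
```

```text
time: 35.05
ee_pos: [611.2, 164.8, 102.5]
ee_rot: [[0.237, 0.972, 0.0], [0.972, -0.237, -0.0], [-0.0, 0.0, -1.0]]
force: [-2.4, -1.5, 4.6]
width: 0.17
grasp_force: 60.5
time: 35.88
ee_pos: [614.1, 166.3, 268.1]
ee_rot: [[0.237, 0.972, 0.011], [0.972, -0.237, 0.003], [0.006, 0.01, -1.0]]
force: [-0.1, -0.4, 0.7]
width: 0.396
grasp_force: 0.0
time: 36.72
ee_pos: [386.1, -115.1, 291.1]
ee_rot: [[0.245, 0.969, -0.002], [0.969, -0.245, -0.002], [-0.002, -0.001, -1.0]]
force: [0.1, 0.1, 1.1]
width: 0.201
grasp_force: 0.0
bar 30 -152.53951857440194 -135.8659642543684 x -1.2170197286910456 z 88.94749240789291
bar 89 -109.96520341323564 -60.9468660316356 x -1.669609180738926 z 87.10256019223931
bar 89 60.810373515003434 109.31920896122757 x -1.7204754931538278 z 87.04715197788722
bar 38 136.73693171049786 156.06933943835628 x -1.3873939401692899 z 87.24645933453544
[(0.65, array([619.1, 162.9, 108. ]))]
29 [611.1 163.9 118.8]
handle [(0.61, array([ 619.9, -333.4,  164. ]))]
379 [ 578.7 -332.   172.1] [ 621.8 -282.6  196.3] [ 564.5 -384.4  141. ]
120 [ 609.3 -333.   171. ]
rows: w [-0.  -0.  -0.3] deg 16.7 shift [-191.6  159.3   61. ] n 6.2
```

View pics/s9.png

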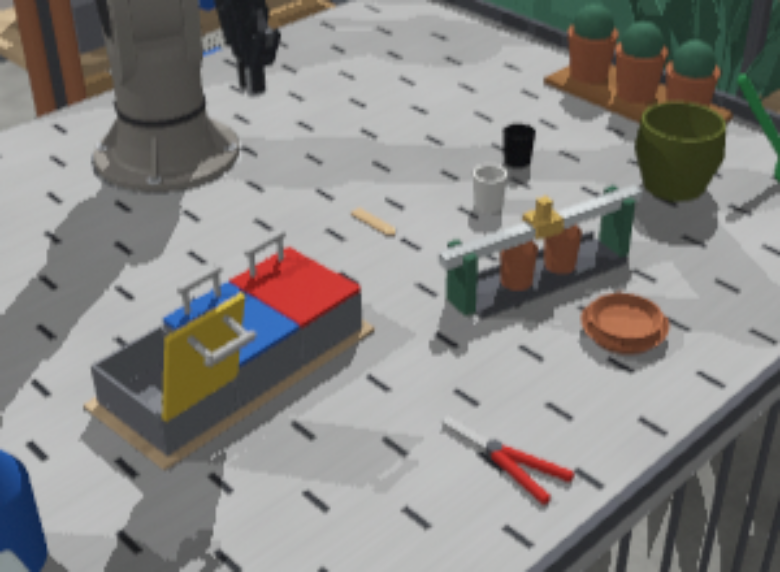

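The clip is astride the bar at crop (543,215), with the knob top at z≈119 and (611,164). The lid is still open, with its handle at crop (228,342). I'll re-grip the handle and reverse the arc.

```bash
python3 -m jog '0 0 -0.292 -170 255 20 -0.5;0 0 -0.292 -170 255 20 -0.5;0 0 -0.292 -170 255 20 -0.5;0 0 -0.292 -170 255 20 -0.5;0 0 -0.292 -170 255 20 -0.5;0 0 -0.292 -170 255 20 -0.5;0 0 -0.292 -170 255 20 -0.5;0 0 -0.292 -170 255 20 -0.5;0 0 -0.292 -170 255 20 -0.5;0 0 -0.292 -170 255 20 -0.5'; python3 -c "
from h import *
go([618,-332.5,240],rot(3.3))"
```

```text
time: 37.75
ee_pos: [598.1, -334.6, 269.7]
ee_rot: [[-0.055, 0.998, -0.002], [0.998, 0.055, 0.002], [0.002, -0.002, -1.0]]
force: [0.8, 0.6, -0.0]
width: 0.248
grasp_force: 0.0
rows: w [-0. -0. -0.] deg 0.2 shift [ 0.9 20.  29.6] n 0.9
```

```bash
python3 -m jog '0 0 0 1 20 29 -0.5;0 0 0 1 20 29 -0.5;0 0 0 1 20 29 -0.5;0 0 0 1 20 29 -0.5'; python3 -c "
from h import *
go([618,-332.5,154],rot(3.3))"
```

```text
time: 38.08
ee_pos: [616.8, -332.6, 243.4]
ee_rot: [[-0.055, 0.998, -0.0], [0.998, 0.055, 0.0], [0.0, -0.0, -1.0]]
force: [0.5, -0.1, 0.3]
width: 0.248
grasp_force: 0.0
rows: w [-0. -0. -0.] deg 0.1 shift [-0.   1.2 89.4] n 2.1
```

```bash
python3 -m jog '0 0 0 0 1 30 -0.5;0 0 0 0 1 50 -0.5;0 0 0 0 1 65 -0.5;0 0 0 0 1 76 -0.5;0 0 0 0 1 82 -0.5;0 0 0 0 1 87 -0.5;0 0 0 0 1 89 -0.5;0 0 0 0 1 89 -0.5'
```

```text
time: 38.75
ee_pos: [618.3, -334.2, 154.3]
ee_rot: [[-0.053, 0.999, 0.001], [0.999, 0.053, -0.001], [-0.001, 0.001, -1.0]]
force: [-0.1, -0.4, 0.2]
width: 0.249
grasp_force: 0.0
```

```bash
python3 -m jog '0 0 0 0 0 0 -1;0 0 0 0 0 0 -1;0 0 0 0 0 0 -1;0 0 0 0 0 0 -1;0 0 0 0 0 0 -1;0 0 0 0 0 0 -1' && python3 -m jog '0 0 0 0 -7.3 -4.5 -1;0 0 0 0 -14.9 -8.4 -1;0 0 0 0 -24.8 -12.6 -1;0 0 0 0 -35 -15.9 -1;0 0 0 0 -45.4 -18.3 -1;0 0 0 0 -56 -19.8 -1;0 0 0 0 -66.7 -20.4 -1;0 0 0 0 -77.4 -20 -1;0 0 0 0 -88.1 -18.7 -1;0 0 0 0 -88.1 -18.7 -1'; python3 -c "
from h import *
for a in (55,50,45,40,35,30,25,20,15,10,5,2,0):
    t=np.radians(20.5+a);print(a,(115-122.8*np.cos(t)-94.7).round(1),-(122.8*np.sin(t)-43-78.1).round(1))"
```

```text
time: 39.25
ee_pos: [618.7, -334.2, 154.6]
ee_rot: [[-0.053, 0.999, 0.002], [0.999, 0.053, -0.001], [-0.001, 0.002, -1.0]]
force: [0.9, -0.2, 3.7]
width: 0.098
grasp_force: 59.0
time: 40.08
ee_pos: [529.0, -339.3, 174.7]
ee_rot: [[-0.051, 0.999, 0.002], [0.999, 0.051, -0.001], [-0.001, 0.002, -1.0]]
force: [-0.9, 1.2, 8.2]
width: 0.097
grasp_force: 62.3
55 -10.4 2.2
50 -20.7 5.3
45 -30.6 9.4
40 -40.2 14.2
35 -49.3 19.9
30 -57.8 26.3
25 -65.8 33.5
20 -73.1 41.3
15 -79.7 49.8
10 -85.5 58.8
5 -90.5 68.2
2 -93.2 74.1
0 -94.7 78.1
```

```bash
python3 -m jog '0 0 0 0 -10.4 2.2 -1;0 0 0 0 -20.7 5.3 -1;0 0 0 0 -30.6 9.4 -1;0 0 0 0 -40.2 14.2 -1;0 0 0 0 -49.3 19.9 -1;0 0 0 0 -57.8 26.3 -1;0 0 0 0 -65.8 33.5 -1;0 0 0 0 -73.1 41.3 -1;0 0 0 0 -79.7 49.8 -1;0 0 0 0 -79.7 49.8 -1' && python3 -m jog '0 0 0 0 -5.8 9 -1;0 0 0 0 -10.8 18.4 -1;0 0 0 0 -13.5 24 -1;0 0 0 0 -15 28 -1;0 0 0 0 -15 29 -1;0 0 0 0 -15 29 -1;0 0 0 0 -15 29 -1'
```

```text
time: 40.92
ee_pos: [448.5, -343.5, 120.3]
ee_rot: [[-0.052, 0.999, -0.002], [0.999, 0.052, -0.0], [-0.0, -0.002, -1.0]]
force: [3.3, -4.6, -3.1]
width: 0.1
grasp_force: 64.1
time: 41.5
ee_pos: [435.5, -344.5, 94.7]
ee_rot: [[-0.053, 0.999, 0.001], [0.999, 0.053, -0.001], [-0.001, 0.001, -1.0]]
force: [0.2, -0.5, 12.3]
width: 0.095
grasp_force: 65.7
```

```bash
python3 -m jog '0 0 0 0 0 0 -0.7;0 0 0 0 0 0 -0.4;0 0 0 0 0 0 -0.4;0 0 0 0 0 0 -0.4;0 0 0 0 0 -20 -0.4;0 0 0 0 0 -60 -0.4;0 0 0 0 0 -100 -0.4;0 0 0 0 0 -160 -0.4;0 0 0 0 0 -160 -0.4' && python3 -m jog '0 0 0 160 -80 0 -0.4;0 0 0 160 -80 0 -0.4;0 0 0 160 -80 0 -0.4;0 0 0 160 -80 0 -0.4;0 0 0 160 -80 0 -0.4;0 0 0 160 -80 0 -0.4;0 0 0 160 -80 0 -0.4;0 0 0 160 -80 0 -0.4'
python3 - <<'E'
from h import *
f=grab_frame("top");bar(f);P=pts(f);Zz=P[...,2]
m=(Zz>95)&(Zz<130)&(abs(P[...,0]-430)<60)&(P[...,1]<-80)&(P[...,1]>-420)
n,l,st,c=cv2.connectedComponentsWithStats(m.astype(np.uint8))
for i in range(1,n):
    if st[i,4]>10: print("handle",st[i,4],np.median(P[l==i],0))
m=(Zz>112)&(abs(P[...,0]-611)<40)&(abs(P[...,1]-164)<40);print(m.sum(),P[m].mean(0))
g=grab_frame("scene");cv2.imwrite("pics/s10.png",cv2.resize(g["image"][110:330,120:420][:,:,::-1],None,fx=2.6,fy=2.6))
print([(d["p"],at(g,d["xy"],108)) for d in tip_of("clip_knob","scene")])
E
```

```text
time: 42.25
ee_pos: [436.7, -344.5, 258.4]
ee_rot: [[-0.053, 0.999, 0.005], [0.999, 0.053, -0.003], [-0.003, 0.005, -1.0]]
force: [1.2, -0.1, 0.8]
width: 0.304
grasp_force: 0.0
time: 42.92
ee_pos: [347.4, -189.1, 253.5]
ee_rot: [[-0.052, 0.999, -0.0], [0.999, 0.052, -0.0], [-0.0, -0.0, -1.0]]
force: [0.1, -0.7, -0.1]
width: 0.304
grasp_force: 0.0
bar 30 -151.93059331775493 -135.3590982504006 x -2.0488723770014072 z 88.01758528718226
bar 92 -109.10010534944803 -60.361288143336694 x -2.0374638859097174 z 86.79169656103248
bar 90 60.14725147016465 108.64116225468877 x -1.8001389322697734 z 87.63004557150958
bar 40 135.68155041992574 156.91908148670785 x -1.5847644885541694 z 87.10433641703897
handle 67 [ 433.7 -340.7  111.2]
handle 70 [ 429.  -239.3  110. ]
handle 73 [ 423.3 -137.8  109.9]
28 [611.3 164.  119.4]
[(0.72, array([615.4, 171.6, 108. ])), (0.31, array([ 428.9, -333.8,  108. ])), (0.27, array([ 409.1, -232.4,  108. ]))]
```

View pics/s10.png

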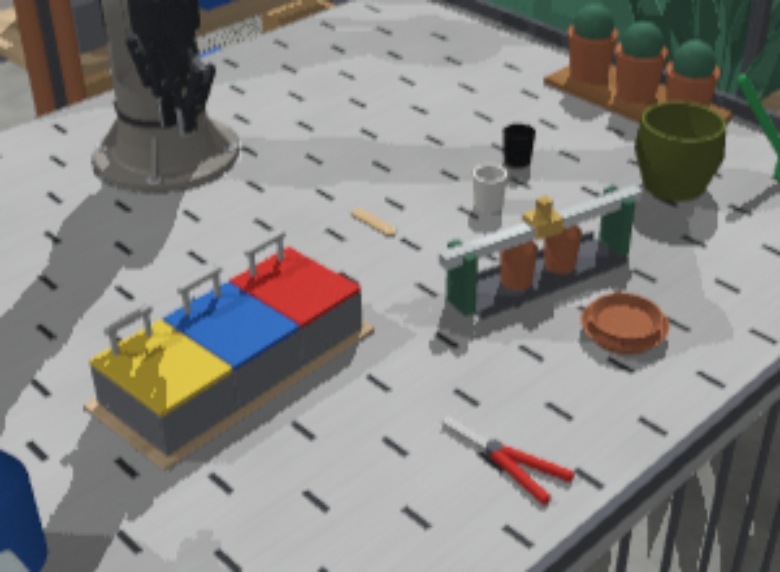

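All three lids are shut, with handles at z≈110. The clip sits astride the bar at crop (543,215), both pots are upright below it, and the robot is clear.

```bash
python3 -c "
from bench import *
print(finish_job())"
```

```text
the job is handed in; nothing more can be done
None
```

I handed the job in at about 43 s with both pots upright in the trough, the bar seated in both slots, the clip astride its middle and all three lids shut; the hand-in returned no verdict, so this rests on the last camera checks.

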